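Set up the watch display bar

ROBOT

A 7-joint arm with a two-finger parallel gripper is mounted at the origin on the work surface. World frame = base frame: x ahead of the robot, y to its left, z up, the work surface at z = 0. Lengths are in m, angles in rad, forces in N, time in s.
With the tool pointing down it reaches from about 0.4 to 0.875 m from the base axis. Payload 6.5 kg.
Tool frame: the origin (TCP) lies at the very end of the fingers, on their centre line; the grasp point (between the pads) lies 19 mm behind it; z points along the fingers, y is the direction in which the jaws open and shut (so a half turn about z gives the same grasp; the last joint's range is limited). The gripper opens to 85 mm and grips with 20 to 120 N. Pads are 22 mm wide; open, the fingers measure 114 mm over their backs; the gripper's body (76 mm by 85 mm) begins 54 mm behind the grasp point. The pads swing forward as they close: fully open they stand 13 mm farther back than shut.
Start: joints at [1.151, 0.536, -0.004, 1.538, 0.003, 1.067, -0.071], TCP at [0.225, -0.61, 0.192] pointing down, gripper open.
Joint ranges: [-2.7, 2.7], [-0.37, 2.16], [-1.27, 1.26], [0.24, 2.4], [-1.31, 4.45], [0.19, 1.91], [-2.76, 2.76]. Speed limits (rad/s): [2.39, 2.39, 3.14, 3.14, 3.14, 3.14, 3.14].

INTERFACE

Orientations are given as [roll, pitch, yaw] about the fixed x, y, z axes, in that order (R = Rz(yaw) Ry(pitch) Rx(roll)).
In Python, from station import bot, cams gives the robot as it stands.
- The arm moves only by the tool apply_moves, never from a script. Its argument "increments" is text: rows parted by semicolons, each of 5 numbers parted by spaces: the shift along the world's x, y, z in cm, then the turn about the world's z in rad, then the opening, from 0 (shut) to 1 (fully open). A call has 1 to 8 rows; each row shifts and turns the commanded pose from where the row before left it; what a row does not reach is not made up. A row lasts 1/10 s, in which the tool goes at most 50 mm and 8.59 degrees, less where a joint would pass 70% of its speed; a pose out of reach is approached as far as the arm can. A call is refused whole if a number of a shift passes 5 or a number of a turn 0.15, either way. A call with a gripper value outside its range is refused whole. The fingers move at their own pace and stop on an object; the grip force is fixed at half the most. Time passes only in rows, so rows that do not move let the fingers close. It gives the time, the measured TCP pose, the force and the opening at its end, in the units of the state.
- bot.state(): the state, without advancing time (a new reading comes with each control period).
- cams.capture(name): name is "side" or "top"; returns a dict with "frame" (384x512x3 uint8, red, green, blue), "depth" (384x512 float32, m along the optical axis (not along the pixel's ray), 0 where there is no reading), "vfov" (degrees; the focal length in pixels is half the picture's height over the tangent of half this angle, whatever the lens; pixels are square), "cx", "cy" (the principal point, pixels), "D" ([k1, k2, p1, p2, k3] as OpenCV has them; the pictures are not rectified), "rvec" (rotation vector, rad) and "tvec" (3), from world to camera coordinates, as OpenCV has them. Camera axes: x right, y down, z forward; pixel columns grow to the right and rows downward; lengths in m; the calibration is good to about 2 mm. A picture is of the moment at which its call begins.
- bot.job_done(): hands the job in, once; it reports no verdict.
The state is a dict: "time_s": time; "joint_pos": joint angles; "qvel": joint speeds; "joint_torque": joint torques, N m; "eef_pos": TCP position; "tcp_rot": TCP orientation; "ft_force": force on the tool from outside, world axes, zero at the start; "ft_torque": the same for the moment, N m; "gripper_width": opening from 0.0 (shut) to 1.0 (fully open).
Only numpy, scipy, OpenCV 4.12 (cv2) and the standard library are available. Lean on these libraries where they do the work, as an engineer would, in place of code of your own. Each camera call takes 0.05 s, during which the arm holds its last target. There are 200 camera calls.

TASK

Get the finished cuff watches off the bench mat and onto the display stand. First roll the loose wooden bar along the mat, without lifting it, until its red felt strip faces straight up and it rests there on its flat underside; then lift it across, still felt up, and set it down in both cradles of the stand. Hang every watch that is out over the bar, between the uprights, arch astride the bar and dial up, none touching another, and leave the other things on the bench where they are.

Things in the scene. Friction and masses are not known exactly. Their poses are not given: they have to be found in the camera images.
- bar_beech: pale beech dowel, 25 mm diameter, 300 long, 110 g; red felt strip 9 mm wide flush on one side (11.7 mm from the axis), planed flat 14 mm wide on the other (10.4). Origin: mid-length on the axis; x along the bar, z from axis to felt. Axis 14.5 mm above the bench on its round, 12.4 on its flat; within 25 deg of felt-up it settles on it. Rolls easily, soon stops. Only one of the 3 bars is out.
- bar_walnut: dark walnut dowel, 25 mm diameter, 300 long, 110 g; red felt strip 9 mm wide flush on one side (11.7 mm from the axis), planed flat 14 mm wide on the other (10.4). Origin: mid-length on the axis; x along the bar, z from axis to felt. Axis 14.5 mm above the bench on its round, 12.4 on its flat; within 25 deg of felt-up it settles on it. Rolls easily, soon stops. Only one of the 3 bars is out.
- bar_grey: grey lacquered dowel, 25 mm diameter, 300 long, 110 g; red felt strip 9 mm wide flush on one side (11.7 mm from the axis), planed flat 14 mm wide on the other (10.4). Origin: mid-length on the axis; x along the bar, z from axis to felt. Axis 14.5 mm above the bench on its round, 12.4 on its flat; within 25 deg of felt-up it settles on it. Rolls easily, soon stops. Only one of the 3 bars is out.
- watch_blue: cuff watch, bright steel, blue dial, 90 g, standing on its band ends, dial up. Band: C arch in the y-z plane, 18 mm wide (x), 3 thick, 66 across (y), open below with a 34 mm gap; inner top 47 mm above the ends. On top a case 34 (x) x 38 (y) mm, from 51 to 61 mm above the ends. Origin: midway between the ends, at their lowest level; x through the arch, z up. 3 to 5 are out.
- watch_white: cuff watch, gold, white dial, 90 g, standing on its band ends, dial up. Band: C arch in the y-z plane, 18 mm wide (x), 3 thick, 66 across (y), open below with a 34 mm gap; inner top 47 mm above the ends. On top a case 34 (x) x 38 (y) mm, from 51 to 61 mm above the ends. Origin: midway between the ends, at their lowest level; x through the arch, z up. 3 to 5 are out.
- watch_green: cuff watch, rose gold, green dial, 90 g, standing on its band ends, dial up. Band: C arch in the y-z plane, 18 mm wide (x), 3 thick, 66 across (y), open below with a 34 mm gap; inner top 47 mm above the ends. On top a case 34 (x) x 38 (y) mm, from 51 to 61 mm above the ends. Origin: midway between the ends, at their lowest level; x through the arch, z up. 3 to 5 are out.
- watch_black: cuff watch, dark steel, black dial, 90 g, standing on its band ends, dial up. Band: C arch in the y-z plane, 18 mm wide (x), 3 thick, 66 across (y), open below with a 34 mm gap; inner top 47 mm above the ends. On top a case 34 (x) x 38 (y) mm, from 51 to 61 mm above the ends. Origin: midway between the ends, at their lowest level; x through the arch, z up. 3 to 5 are out.
- watch_red: cuff watch, aluminium, dark red dial, 90 g, standing on its band ends, dial up. Band: C arch in the y-z plane, 18 mm wide (x), 3 thick, 66 across (y), open below with a 34 mm gap; inner top 47 mm above the ends. On top a case 34 (x) x 38 (y) mm, from 51 to 61 mm above the ends. Origin: midway between the ends, at their lowest level; x through the arch, z up. 3 to 5 are out.
- stand: wooden stand, fixed. Foot 340 x 95 x 12 mm; origin under its centre, on the 2 mm mat; x along the bar line, z up. An upright at each end (134 to 162 mm from the middle, 62 wide) has a cradle open above: floor 82 mm above the origin, 29 mm wide, sides upright for 16 mm, then flaring to 45 at the tips, 107 up. End cheeks with inner faces at 156 mm stop the bar endways.
- stand_seat (a point): on the stand, where the middle of the bar axis lies once the bar rests on its flat in both cradles: 92.4 mm above the stand origin, midway between the uprights; axes as the stand. 268 mm of the bar hang free between the uprights.

How it is judged:
By the outcome, as a careful person would: the job done as asked, in the order asked, and still so for the second after the job is handed in, with the robot touching nothing.
Of bar_beech, bar_walnut, bar_grey only 1 to 1 are there at a start; the rules pass over those that are not, and their reading is None.
Of watch_blue, watch_white, watch_green, watch_black, watch_red only 3 to 5 are there at a start; the rules pass over those that are not, and their reading is None.
At some moment in a run one of bar_beech, bar_walnut, bar_grey may be knocked a few centimetres aside while the robot is not near it.
It also fails if it takes over 210 s, if anything falls off the work surface, if the arm or the gripper's body presses on something with over 40 N, if the wrist force passes 120 N, or if a joint passes its speed limit or range.

## Working session

There is one attempt and no reset: what is moved stays moved. The work goes in short steps, Python scripts to look and compute and a tool call to move; the robot and the scene stay as the last step left them, time stands still between calls to the robot, and variables do not carry over. Pictures are saved under pics/ and viewed, about 12 in all and at most 16, crops included, and the job is handed in when it is done.

Besides the shell and the picture viewer there is one more tool, called after "Emit:" by a JSON object that holds its "fn" and its "kwargs", one argument or row to a line. apply_moves: Moves the arm, as the interface text tells. Its arguments: {"type":"object","properties":{"increments":{"type":"string"}},"required":["increments"]}

```bash
ls; mkdir -p pics; cat > h.py <<'E'
import numpy as np, cv2
from station import bot, cams
def cap(n):
    c=cams.capture(n); h=c['frame'].shape[0]
    f=h/2/np.tan(np.radians(c['vfov'])/2)
    c['K']=np.array([[f,0,c['cx']],[0,f,c['cy']],[0,0,1.]]); c['D']=np.array(c['D'],float)
    c['R']=cv2.Rodrigues(np.array(c['rvec'],float))[0]; c['t']=np.array(c['tvec'],float).reshape(3)
    c['C']=-c['R'].T@c['t']; return c
def ray(c,uv):
    p=cv2.undistortPoints(np.array(uv,float).reshape(-1,1,2),c['K'],c['D']).reshape(-1,2)
    return np.c_[p,np.ones(len(p))]@c['R']   # unit optical depth rays, world
def onz(c,uv,z):
    d=ray(c,uv); s=(z-c['C'][2])/d[:,2]; return c['C']+d*s[:,None]
def cloud(c):
    h,w=c['depth'].shape; v,u=np.mgrid[:h,:w]
    d=ray(c,np.stack([u,v],-1).reshape(-1,2)); P=c['C']+d*c['depth'].reshape(-1,1)
    P[c['depth'].ravel()==0]=np.nan; return P.reshape(h,w,3)
def proj(c,P):
    return cv2.projectPoints(np.array(P,float).reshape(-1,1,3),np.array(c['rvec'],float),np.array(c['tvec'],float),c['K'],c['D'])[0].reshape(-1,2)
def save(c,n,box=None,s=1):
    im=c['frame'][...,::-1]
    if box: im=im[box[1]:box[3],box[0]:box[2]]
    cv2.imwrite(f'pics/{n}.png',cv2.resize(im,None,fx=s,fy=s,interpolation=cv2.INTER_CUBIC))
E
python3 - <<'E'
from h import *
for n in('top','side'):
    c=cap(n); save(c,n+'0',s=1.5); print(n,c['C'],c['R'][2],c['K'][0,0],c['D'])
    np.save(n+'0.npy',cloud(c))
print(bot.state())
E
```

```text
pics
top [ 0.37585748 -0.05465487  1.11630737] [ 0.16589846  0.02487916 -0.98582896] 456.4416833363612 [-0.12420248  0.          0.          0.          0.        ]
side [0.26577069 0.5043225  0.83826025] [ 0.31248512 -0.55457141 -0.77123511] 398.42360014671505 [-0.04570806  0.          0.          0.          0.        ]
{'time_s': 0.1, 'joint_pos': array([ 1.15083493,  0.53712113, -0.0044936 ,  1.53877929,  0.00263519,
        1.06731934, -0.07118633]), 'qvel': array([ 0.0002516 , -0.00203437, -0.00155982, -0.00169688, -0.00071555,
       -0.00068697, -0.00224453]), 'joint_torque': array([ 2.89313699e-03, -5.84570074e+01,  1.05243847e+00, -2.59780222e+01,
        1.27335280e-02,  4.62852666e-03,  3.34520848e-05]), 'eef_pos': array([ 0.22495777, -0.60914092,  0.1909784 ]), 'tcp_rot': array([-3.13997605e+00,  1.22204799e-04,  3.53911161e-01]), 'ft_force': array([ 0.08435433, -0.0847422 ,  0.67774564]), 'ft_torque': array([-0.03353377, -0.02029903,  0.03795181]), 'gripper_width': 1.0054997148350104}
```

View pics/top0.png

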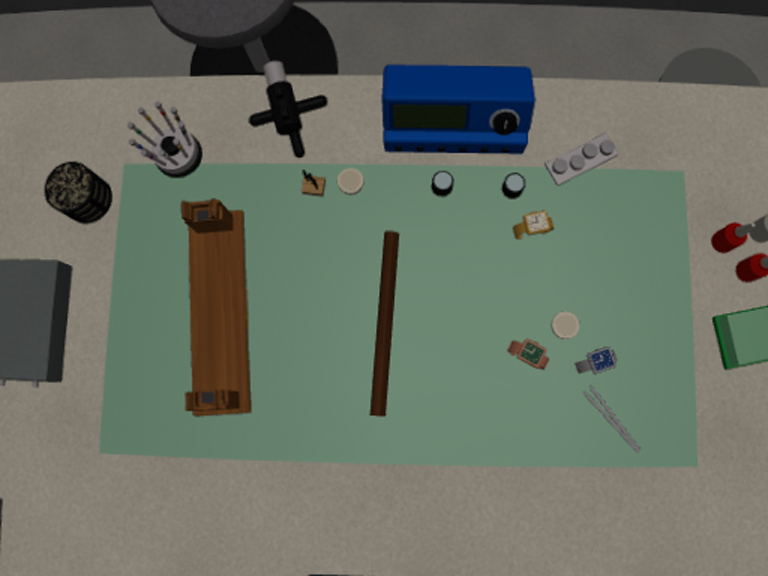

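View pics/side0.png

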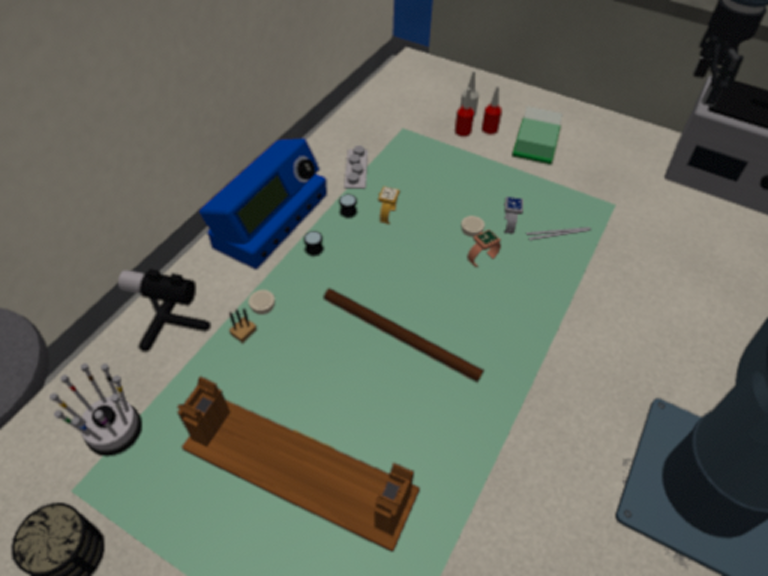

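```bash
python3 - <<'E'
from h import *
t=cap('top'); s=cap('side')
a=cv2.resize(t['frame'][140:290,235:285],None,fx=4,fy=4,interpolation=3)
a=cv2.rotate(a,cv2.ROTATE_90_CLOCKWISE)
b=cv2.resize(s['frame'][180:265,205:335],None,fx=4.6,fy=4.6,interpolation=3)
w=max(a.shape[1],b.shape[1]); pad=lambda i:cv2.copyMakeBorder(i,0,0,0,w-i.shape[1],cv2.BORDER_CONSTANT)
im=np.vstack([pad(a),pad(b)])
cv2.imwrite('pics/bar0.png',np.clip(im[...,::-1]*1.6,0,255).astype('uint8')[:600])
P=np.load('top0.npy'); Q=np.load('side0.npy')
def rep(n,c,P,m,z=None):
    m=m&(P[...,2]>-.01); n_,l,st,ce=cv2.connectedComponentsWithStats(m.astype('uint8'))
    for i in range(1,n_):
        if st[i,4]>25:
            ii=l==i; v,u=np.nonzero(ii)
            (cx,cy),(w,h),an=cv2.minAreaRect(np.c_[u,v].astype('f4'))
            print(n,st[i,4],ce[i].round(1),(w,h),'med',np.nanmedian(P[ii],0).round(4),'min',np.nanmin(P[ii],0).round(3),'max',np.nanmax(P[ii],0).round(3))
for n,c,Pc in(('top',t,P),('side',s,Q)):
    mat=(Pc[...,2]>.055)&(Pc[...,2]<.075)&(Pc[...,0]>.3)&(Pc[...,0]<.85)&(abs(Pc[...,1])<.55)
    rep(n+' z60',c,Pc,mat)
    up=(Pc[...,2]>.097)&(Pc[...,2]<.125)&(Pc[...,0]>.2)&(Pc[...,0]<.9)&(Pc[...,1]>.1)&(Pc[...,1]<.5)
    rep(n+' tips',c,Pc,up)
    bar=(Pc[...,2]>.015)&(Pc[...,2]<.04)&(Pc[...,0]>.3)&(Pc[...,0]<.8)&(Pc[...,1]>-.1)&(Pc[...,1]<.1)
    rep(n+' bar',c,Pc,bar)
    print(np.nanmedian(Pc[(abs(Pc[...,1]-.12)<.02)&(abs(Pc[...,0]-.55)<.05)],0))
    ft=(Pc[...,2]>.009)&(Pc[...,2]<.02)&(Pc[...,0]>.3)&(Pc[...,0]<.8)&(Pc[...,1]>.15)&(Pc[...,1]<.45)
    rep(n+' foot',c,Pc,ft)
# cv: axis of bar from top
E
```

```text
top z60 67 [273.   86.2] (36.221923828125, 6.545462608337402) med [ 0.8195 -0.0433  0.0711] min [ 0.812 -0.088  0.055] max [0.827 0.001 0.075]
top z60 72 [312.2  87. ] (36.21429443359375, 4.979465961456299) med [ 0.8193 -0.1407  0.0688] min [ 0.813 -0.182  0.055] max [ 0.823 -0.092  0.074]
top z60 68 [111.6  95.9] (10.0, 10.0) med [0.7967 0.3622 0.0571] min [0.784 0.347 0.055] max [0.811 0.375 0.061]
top z60 538 [ 49.3 125.5] (30.33156967163086, 35.35379409790039) med [0.7139 0.5109 0.0732] min [0.674 0.476 0.055] max [0.76  0.55  0.075]
top z60 84 [140.5 147.2] (13.261480331420898, 27.107166290283203) med [0.6585 0.2708 0.0656] min [0.654 0.25  0.056] max [0.687 0.312 0.075]
top z60 220 [357.4 148.2] (15.037208557128906, 15.279744148254395) med [ 0.6674 -0.2465  0.0637] min [ 0.648 -0.269  0.057] max [ 0.687 -0.227  0.07 ]
top z60 226 [ 32.5 202.8] (6.4677414894104, 59.702232360839844) med [0.5238 0.5423 0.0565] min [0.45  0.534 0.055] max [0.597 0.55  0.063]
top z60 236 [354.2 235.1] (15.652474403381348, 15.652474403381348) med [ 0.4605 -0.2365  0.0641] min [ 0.44  -0.258  0.056] m
[... 5298 characters left out ...]
1.0) med [ 0.7418 -0.0886  0.0351] min [ 0.728 -0.1    0.016] max [ 0.763 -0.08   0.04 ]
side bar 185 [173.7 200.1] (13.86362075805664, 16.099689483642578) med [0.7491 0.0577 0.018 ] min [0.729 0.035 0.015] max [0.774 0.08  0.022]
side bar 992 [268.9 222.9] (117.77200317382812, 9.16109561920166) med [ 0.4998 -0.0016  0.0241] min [ 0.361 -0.025  0.015] max [0.662 0.014 0.032]
[0.54821328 0.12024102 0.00171136]
side foot 5818 [200.4 314.2] (157.00994873046875, 46.593833923339844) med [0.5181 0.2738 0.0143] min [0.352 0.207 0.009] max [0.692 0.332 0.02 ]
side foot 176 [ 81.  292.8] (16.26345443725586, 40.305084228515625) med [0.7673 0.3696 0.0149] min [0.757 0.32  0.009] max [0.799 0.402 0.02 ]
```

View pics/bar0.png

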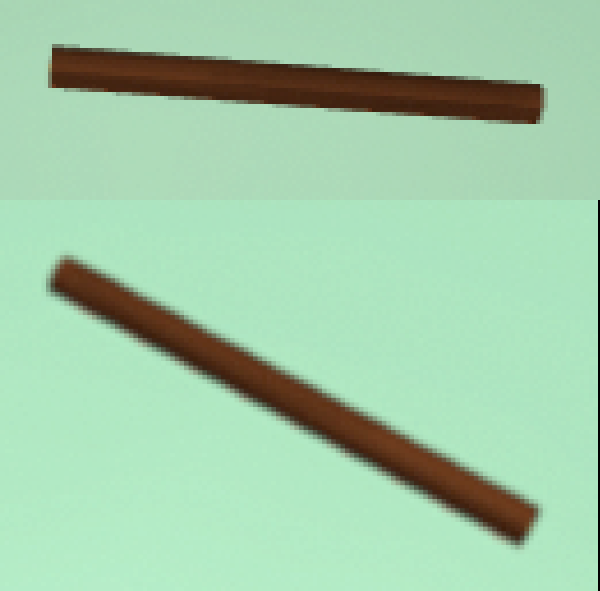

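```bash
cat >> h.py <<'E'
def line(xy):
    vx,vy,x,y=cv2.fitLine(xy.astype('f4'),cv2.DIST_HUBER,0,.001,.001).ravel()
    if vx<0: vx,vy=-vx,-vy
    return np.array([x,y]),np.arctan2(vy,vx)
def bar(c,P,z=.0145,roi=(.3,.75,-.12,.15)):
    x0,x1,y0,y1=roi
    h=(P[...,2]>z-.009)&(P[...,2]<z+.03)&(P[...,0]>x0)&(P[...,0]<x1)&(P[...,1]>y0)&(P[...,1]<y1)
    f=c['frame'].astype(int); m=h&(f[...,0]>f[...,1]) | (cv2.dilate(h.astype('uint8'),np.ones((3,3)))>0)&(f[...,0]>f[...,1]*1.15)&(P[...,0]>x0)&(P[...,0]<x1)&(P[...,1]>y0)&(P[...,1]<y1)
    n,l,st,ce=cv2.connectedComponentsWithStats(m.astype('uint8')); i=1+np.argmax(st[1:,4])
    v,u=np.nonzero(l==i); g=onz(c,np.c_[u,v],z)[:,:2]
    p,a=line(g); d=np.array([np.cos(a),np.sin(a)]); s=(g-p)@d; 
    red=(l==i)&(f[...,0]>2.5*f[...,1])&(f[...,0]>90)
    return (p+d*(s.min()+s.max())/2).round(4),round(float(a),4),'len',round(float(np.ptp(s)),4),'red',int(red.sum())
E
python3 - <<'E'
from h import *
t=cap('top'); s=cap('side'); P=cloud(t); Q=cloud(s)
print('bar',bar(t,P),bar(s,Q))
for n,c,X in(('top',t,P),('side',s,Q)):
    f=c['frame']; 
    i=(X[...,2]>.009)&(X[...,2]<.019)&(X[...,0]>.3)&(X[...,0]<.71)&(X[...,1]>.18)&(X[...,1]<.36)
    g=X[i][:,:2].astype('f4'); r=cv2.minAreaRect(g); print(n,'foot',r)
    for lo,hi in((.34,.42),(.63,.71)):
        i=(X[...,2]>.095)&(X[...,2]<.113)&(X[...,0]>lo)&(X[...,0]<hi)&(X[...,1]>.2)&(X[...,1]<.33)
        g=X[i]; print('  upr',cv2.minAreaRect(g[:,:2].astype('f4')),'n',len(g))
A=np.vstack([P.reshape(-1,3),Q.reshape(-1,3)])
for nm,c0 in dict(white=(.6675,-.246),green=(.461,-.235),blue=(.451,-.345)).items():
    B=A[(np.hypot(A[:,0]-c0[0],A[:,1]-c0[1])<.042)&(A[:,2]>.010)&(A[:,2]<.075)]
    top=B[B[:,2]>.058]; low=B[B[:,2]<.05]; 
    r=cv2.minAreaRect(top[:,:2].astype('f4'))
    q=low[:,:2]-np.array(r[0]); a=.5*np.arctan2(2*(q[:,0]*q[:,1]).sum(),(q[:,0]**2-q[:,1]**2).sum())
    print(nm,'rect',r,'n',len(top),len(low),'y-axis ang',round(a,3),'yaw',round((a-np.pi/2+np.pi/2)%np.pi-np.pi/2,3),'topz',np.median(top[:,2]).round(4))
E
```

```text
bar (array([ 0.5116, -0.007 ]), -0.052, 'len', 0.301, 'red', 0) (array([ 0.5135, -0.0071]), -0.0538, 'len', 0.3043, 'red', 0)
top foot ((0.49971771240234375, 0.26189157366752625), (0.15771867334842682, 0.397991806268692), 87.3486099243164)
  upr ((0.3765150010585785, 0.2554270029067993), (0.027212878689169884, 0.06170152127742767), 4.319070339202881) n 207
  upr ((0.6714984774589539, 0.28385719656944275), (0.0298200361430645, 0.06270912289619446), 4.408987998962402) n 201
side foot ((0.5257832407951355, 0.26781487464904785), (0.34032586216926575, 0.09877108782529831), 5.414399147033691)
  upr ((0.37820687890052795, 0.2565429210662842), (0.028578657656908035, 0.05980619415640831), 5.197528839111328) n 317
  upr ((0.6724792718887329, 0.28475457429885864), (0.030146047472953796, 0.05814487114548683), 3.9481916427612305) n 255
white rect ((0.6694141626358032, -0.2460106909275055), (0.03821413964033127, 0.038912735879421234), 14.119112014770508) n 329 175 y-axis ang -1.328 yaw 0.243 topz 0.0637
green rect ((0.4619889259338379, -0.2368565797805786), (0.03952537104487419, 0.03687995299696922), 61.62350845336914) n 376 212 y-axis ang 1.088 yaw -0.482 topz 0.064
blue rect ((0.4518943130970001, -0.3444133698940277), (0.03690534457564354, 0.0401778370141983), 19.956531524658203) n 361 173 y-axis ang -1.2 yaw 0.371 topz 0.0639
```

Emit:
{"fn": "apply_moves", "kwargs": {
  "increments": "2.05 4.3 0 -0.029 0.5;2.05 4.3 0 -0.029 0.5;2.05 4.3 0 -0.029 0.5;2.05 4.3 0 -0.029 0.5;2.05 4.3 0 -0.029 0.5;2.05 4.3 0 -0.029 0.5;2.05 4.3 0 -0.029 0.5;2.05 4.3 0 -0.029 0.5"
}}

```text
time_s: 1.1
eef_pos: [0.3898, -0.264, 0.1921]
tcp_rot: [3.141, -0.0, 0.12]
ft_force: [0.8, -0.0, 0.1]
gripper_width: 0.495
```

Emit:
{"fn": "apply_moves", "kwargs": {
  "increments": "2.05 4.3 0 -0.029 0.5;2.05 4.3 0 -0.029 0.5;2.05 4.3 0 -0.029 0.5;2.05 4.3 0 -0.029 0.5;2.05 4.3 0 -0.029 0.5;2.05 4.3 0 -0.029 0.5;0 0 0 0 0.5;0 0 0 0 0.5"
}}

```text
time_s: 1.9
eef_pos: [0.5122, -0.0067, 0.1916]
tcp_rot: [-3.142, 0.0, -0.049]
ft_force: [-0.2, -0.8, 0.7]
gripper_width: 0.502
```

Emit:
{"fn": "apply_moves", "kwargs": {
  "increments": "0 0 -4 0 0.5;0 0 -4 0 0.5;0 0 -4 0 0.5;0 0 -3 0 0.5;0 0 -2 0 0.5;0 0 -1 0 0.5;0 0 -0.55 0 0.5;0 0 0 0 0.5"
}}

```text
time_s: 2.7
eef_pos: [0.5122, -0.0085, 0.0064]
tcp_rot: [3.141, 0.0, -0.053]
ft_force: [0.1, 0.2, 0.1]
gripper_width: 0.497
```

Emit:
{"fn": "apply_moves", "kwargs": {
  "increments": "0.02 0.4 0 0 0.5;0.02 0.3 0 0 0.5;0.02 0.3 0 0 0.5;0.02 0.3 0 0 0.5;0.02 0.3 0 0 0.5;0.02 0.3 0 0 0.5;0 0 0 0 0.5;0 0 0 0 0.5"
}}

```text
time_s: 3.5
eef_pos: [0.5134, 0.0113, 0.0063]
tcp_rot: [3.141, 0.0, -0.052]
ft_force: [-0.5, -0.0, -0.5]
gripper_width: 0.5
```

```bash
cat >> h.py <<'E'
def look(n):
    t=cap('top'); s=cap('side'); P=cloud(t); Q=cloud(s)
    for k,c,X in(('top',t,P),('side',s,Q)):
        try: print(k,bar(c,X))
        except Exception as e: print(k,e)
    a=cv2.rotate(cv2.resize(t['frame'][140:290,215:295],None,fx=3.5,fy=3.5,interpolation=3),cv2.ROTATE_90_CLOCKWISE)
    b=cv2.resize(s['frame'][170:270,190:340],None,fx=3.2,fy=3.2,interpolation=3)
    w=max(a.shape[1],b.shape[1]); pad=lambda i:cv2.copyMakeBorder(i,0,0,0,w-i.shape[1],cv2.BORDER_CONSTANT)
    cv2.imwrite(f'pics/{n}.png',np.clip(np.vstack([pad(a),pad(b)])[...,::-1]*1.5,0,255).astype('uint8')[:600])
    return t,s,P,Q
E
python3 -c "
from h import *
look('roll1')"
```

```text
top (array([0.7384, 0.1192]), 1.3798, 'len', 0.0381, 'red', 0)
side (array([ 0.4464, -0.0032]), -0.0619, 'len', 0.17, 'red', 0)
```

View pics/roll1.png

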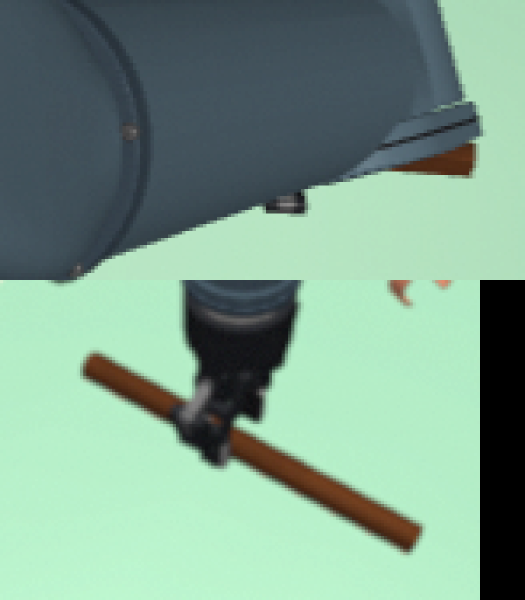

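```bash
cat >> h.py <<'E'
def sidebar(z=.0145,lo=-.1,hi=.15,c=None):
    c=c or cap('side'); f=c['frame'].astype(int); v,u=np.mgrid[:384,:512]
    G=onz(c,np.stack([u,v],-1).reshape(-1,2),z).reshape(384,512,3)
    m=(f[...,0]>f[...,1]*1.1)&(f[...,0]>f[...,2]*1.2)&(G[...,0]>.3)&(G[...,0]<.75)&(G[...,1]>lo)&(G[...,1]<hi)
    m=cv2.morphologyEx(m.astype('uint8'),cv2.MORPH_OPEN,np.ones((3,3)))>0
    red=m&(f[...,0]>2.2*f[...,1])
    p,a=line(G[m][:,:2]); d=np.array([np.cos(a),np.sin(a)]); s=(G[m][:,:2]-p)@d
    mid=p+d*(s.min()+s.max())/2
    w=(G[m][:,:2]-p)@[-d[1],d[0]]
    r=None
    if red.sum()>10:
        r=(int(red.sum()),float(np.median((G[red][:,:2]-p)@[-d[1],d[0]]).round(4)))
    print('bar mid',mid.round(4),'yaw',a.round(4),'len',np.ptp(s).round(3),'w',np.percentile(w,[2,98]).round(4),'red',r)
    return c,m,red
E
python3 - <<'E'
from h import *
c,m,red=sidebar()
Q=cloud(c)
g=(Q[...,2]>.003)&(Q[...,2]<.06)&(~m)&(abs(Q[...,0]-.51)<.06)&(abs(Q[...,1])<.08)
for z in np.arange(.004,.06,.008):
    k=g&(abs(Q[...,2]-z)<.004)
    if k.sum()>3: print(z.round(3),k.sum(),np.nanmin(Q[k],0).round(3),np.nanmax(Q[k],0).round(3))
save(c,'roll1b',(230,170,310,240),8)
E
```

```text
bar mid [ 0.5539 -0.0065] yaw -0.0364 len 0.383 w [-0.0129  0.145 ] red None
0.004 372 [ 0.451 -0.08   0.003] [0.569 0.08  0.007]
0.012 28 [ 0.452 -0.019  0.009] [0.518 0.011 0.016]
0.02 22 [ 0.453 -0.017  0.016] [0.57  0.01  0.024]
0.028 4 [ 0.535 -0.01   0.025] [ 0.542 -0.008  0.027]
0.052 17 [ 0.502 -0.013  0.049] [0.517 0.046 0.056]
```

View pics/roll1b.png

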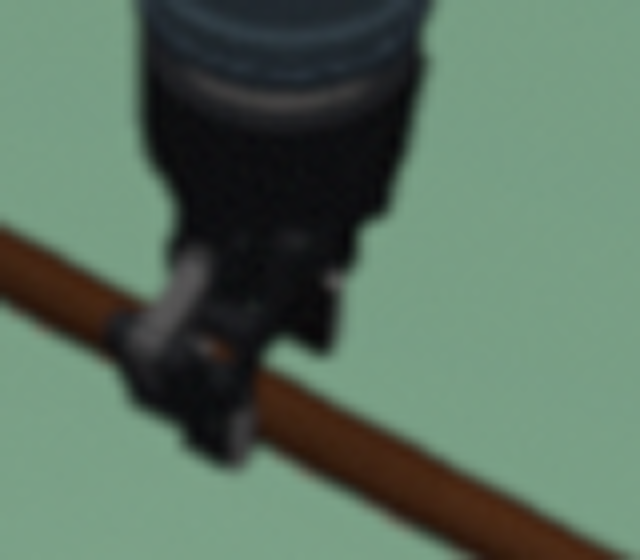

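Emit:
{"fn": "apply_moves", "kwargs": {
  "increments": "0.02 0.3 0 0 0.5;0.02 0.3 0 0 0.5;0.02 0.3 0 0 0.5;0.02 0.3 0 0 0.5;0 0 0 0 0.5"
}}

```text
time_s: 4.15
eef_pos: [0.5143, 0.0241, 0.0063]
tcp_rot: [-3.141, -0.0, -0.051]
ft_force: [-1.4, -0.0, -0.1]
gripper_width: 0.5
```

```bash
sed -i 's/    p,a=line(G\[m\]\[:,:2\]); d=np.array(\[np.cos(a),np.sin(a)\]); s=(G\[m\]/    n,l,st,ce=cv2.connectedComponentsWithStats(m.astype("uint8")); print([(int(st[i,4]),np.round(G[int(ce[i][1]),int(ce[i][0]),:2],4).tolist()) for i in range(1,n) if st[i,4]>30])\n&/' h.py
python3 - <<'E'
from h import *
c,m,red=sidebar(lo=-.06,hi=.1); save(c,'roll2',(190,160,350,280),5)
E
```

```text
[(244, [0.6179, -0.0122]), (568, [0.4455, -0.0036])]
bar mid [ 0.513  -0.0065] yaw -0.0548 len 0.302 w [-0.0112  0.0113] red None
```

View pics/roll2.png

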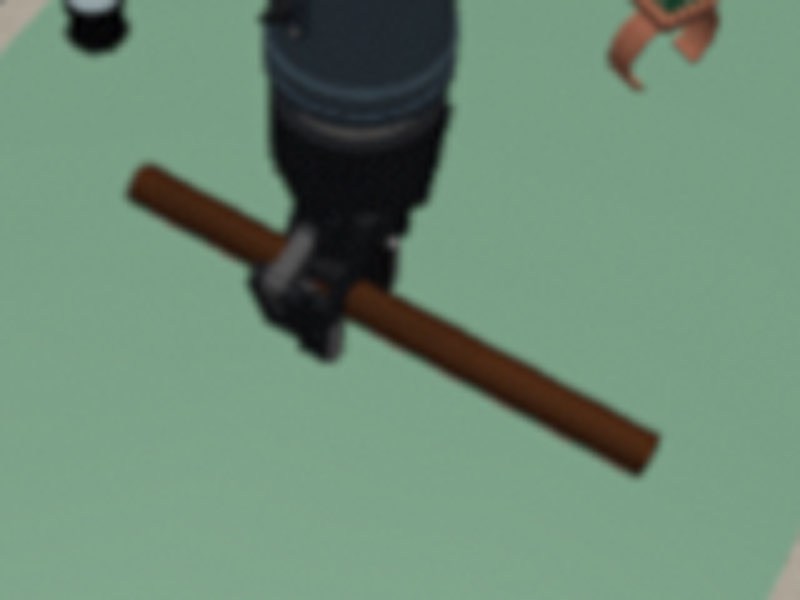

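```bash
python3 - <<'E'
from h import *
c=cap('side'); p=bot.state()['eef_pos']; print(p)
for d in([0,0,0],[0,.021,0],[0,-.021,0],[0,.0425,0],[0,-.0425,0],[0,0,.073]):
    print(d,((proj(c,p+np.array(d))[0]-[190,160])*5).round(0))
print(((proj(c,[.513,-.0065,.0145])[0]-[190,160])*5).round(0))
E
```

```text
[0.5141887  0.02337368 0.00627993]
[0, 0, 0] [345. 359.]
[0, 0.021, 0] [324. 390.]
[0, -0.021, 0] [366. 329.]
[0, 0.0425, 0] [302. 423.]
[0, -0.0425, 0] [386. 298.]
[0, 0, 0.073] [349. 274.]
[377. 308.]
```

Emit:
{"fn": "apply_moves", "kwargs": {
  "increments": "0 0 3 0 0.5;-0.05 -1.5 0 0 0.5;-0.05 -1.5 0 0 0.5;0 0 0 0 0.5;0 0 -2 0 0.5;0 0 -1 0 0.5;0 0 -0.4 0 0.5;0 0 0 0 0.5"
}}

```text
time_s: 5.05
eef_pos: [0.5124, -0.0065, 0.0015]
tcp_rot: [3.142, 0.002, -0.052]
ft_force: [0.0, 0.6, 0.6]
gripper_width: 0.499
```

Emit:
{"fn": "apply_moves", "kwargs": {
  "increments": "0 0 -0.2 0 0.5;0 0 -0.2 0 0.5;0 0 0 0 0.5"
}}

```text
time_s: 5.35
eef_pos: [0.5133, -0.0067, -0.0016]
tcp_rot: [3.142, -0.0, -0.052]
ft_force: [0.2, 0.7, -0.1]
gripper_width: 0.5
```

```bash
python3 - <<'E'
from h import *
c,m,red=sidebar(lo=-.06,hi=.1); save(c,'roll3',(230,170,310,240),8)
E
```

```text
[(278, [0.6117, -0.0121]), (502, [0.4366, -0.0022])]
bar mid [ 0.513  -0.0063] yaw -0.0523 len 0.302 w [-0.0112  0.011 ] red None
```

View pics/roll3.png

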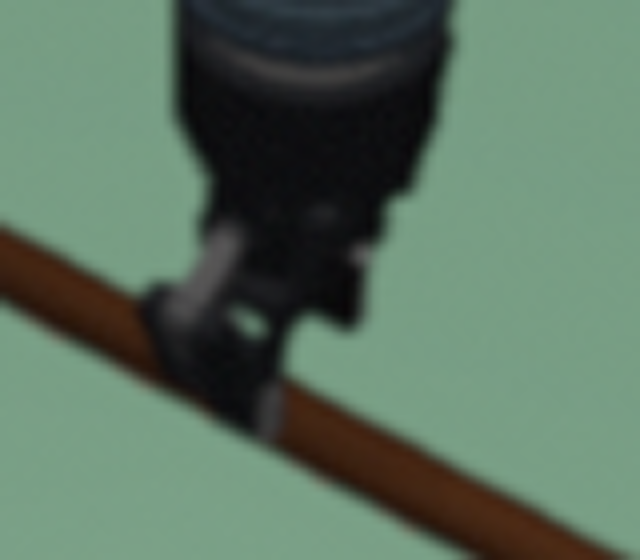

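```bash
python3 - <<'E'
from h import *
c=cap('side'); 
for name,px,xs in(('front',[230+265/8,170+437/8],(.513,.503)),('back',[230+350/8,170+328/8],(.513,.503))):
    d=ray(c,[px])[0]
    for x in xs: print(name,x,(c['C']+d*(x-c['C'][0])/d[0]).round(4))
    for y in (-.0067+.021,-.0067+.028,-.0067-.021,-.0067-.028): print('  y',y,(c['C']+d*(y-c['C'][1])/d[1]).round(4))
E
```

```text
front 0.513 [0.513  0.0053 0.016 ]
front 0.503 [0.503  0.0255 0.0492]
  y 0.0143 [0.5085 0.0143 0.0308]
  y 0.0213 [0.5051 0.0213 0.0424]
  y -0.027700000000000002 [ 0.5293 -0.0277 -0.0384]
  y -0.0347 [ 0.5328 -0.0347 -0.0499]
back 0.513 [ 0.513  -0.0518  0.0057]
back 0.503 [ 0.503  -0.0293  0.0394]
  y 0.0143 [0.4836 0.0143 0.1047]
  y 0.0213 [0.4805 0.0213 0.1152]
  y -0.027700000000000002 [ 0.5023 -0.0277  0.0418]
  y -0.0347 [ 0.5054 -0.0347  0.0313]
```

Emit:
{"fn": "apply_moves", "kwargs": {
  "increments": "0 0 -0.3 0 0.5;0 0 -0.3 0 0.5;0 0 0 0 0.5"
}}

```text
time_s: 5.75
eef_pos: [0.5128, -0.0067, -0.0082]
tcp_rot: [3.142, 0.001, -0.052]
ft_force: [-1.5, -0.4, -0.3]
gripper_width: 0.499
```

```bash
python3 - <<'E'
from h import *
s=bot.state(); print({k:np.round(v,3) for k,v in s.items()})
c=cap('side'); Q=cloud(c); f=c['frame'].astype(int)
dark=(f.max(-1)<70)&(Q[...,2]>.002)&(Q[...,2]<.12)&(abs(Q[...,0]-.51)<.05)&(abs(Q[...,1])<.07)
for z in np.arange(.005,.12,.01):
    k=dark&(abs(Q[...,2]-z)<.005)
    if k.sum()>3: print(z.round(3),k.sum(),np.percentile(Q[k],5,axis=0).round(3),np.percentile(Q[k],95,axis=0).round(3))
E
```

```text
{'time_s': np.float64(5.75), 'joint_pos': array([ 0.068,  0.633, -0.18 ,  2.002,  0.213,  0.525, -1.886]), 'qvel': array([ 0.001, -0.005, -0.   , -0.002, -0.001,  0.007,  0.002]), 'joint_torque': array([-2.2000e-02, -5.1800e+01, -1.5700e+00, -1.4627e+01,  2.6000e-02,
       -8.2000e-02, -1.6000e-02]), 'eef_pos': array([ 0.513, -0.007, -0.008]), 'tcp_rot': array([ 3.142e+00,  1.000e-03, -5.200e-02]), 'ft_force': array([-1.455, -0.4  , -0.295]), 'ft_torque': array([0.027, 0.015, 0.047]), 'gripper_width': np.float64(0.499)}
0.015 34 [0.462 0.003 0.016] [0.557 0.009 0.02 ]
0.025 138 [ 0.463 -0.009  0.02 ] [0.511 0.007 0.028]
0.035 7 [ 0.491 -0.028  0.03 ] [0.512 0.013 0.04 ]
0.045 23 [ 0.501 -0.028  0.04 ] [0.516 0.028 0.049]
0.055 24 [ 0.502 -0.028  0.051] [0.513 0.03  0.058]
0.065 20 [ 0.503 -0.029  0.061] [0.511 0.027 0.069]
0.075 18 [ 0.501 -0.03   0.071] [0.511 0.033 0.079]
0.085 45 [ 0.499 -0.049  0.081] [0.522 0.047 0.09 ]
0.095 36 [ 0.498 -0.024  0.091] [0.525 0.052 0.1  ]
0.105 65 [ 0.496 -0.022  0.1  ] [0.52  0.055 0.109]
0.115 39 [ 0.495 -0.019  0.111] [0.522 0.058 0.119]
```

Emit:
{"fn": "apply_moves", "kwargs": {
  "increments": "0 0 -0.4 0 0.5;0 0 -0.4 0 0.5;0 0 -0.4 0 0.5;0 0 0 0 0.5"
}}

```text
time_s: 6.2
eef_pos: [0.5126, -0.0067, -0.0204]
tcp_rot: [3.141, 0.001, -0.052]
ft_force: [-0.9, 0.2, -0.0]
gripper_width: 0.495
```

```bash
python3 - <<'E'
from h import *
c,m,red=sidebar(lo=-.06,hi=.1); save(c,'roll4',(230,170,310,240),8)
E
```

```text
[(265, [0.6139, -0.0108]), (498, [0.4379, -0.0048])]
bar mid [ 0.513  -0.0065] yaw -0.0527 len 0.302 w [-0.011  0.011] red None
```

View pics/roll4.png

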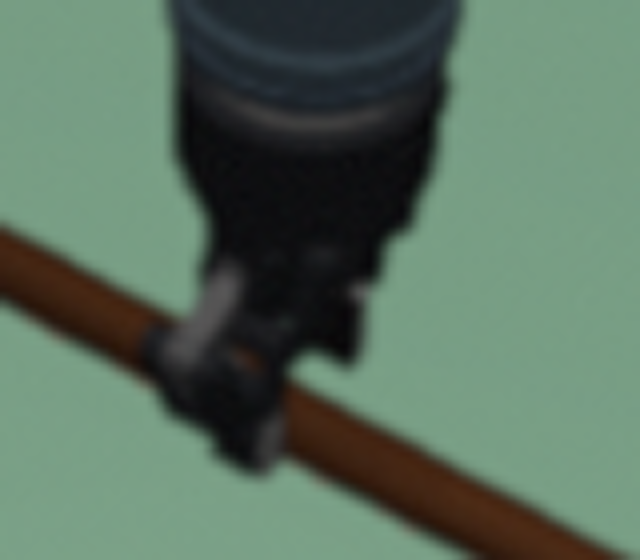

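Emit:
{"fn": "apply_moves", "kwargs": {
  "increments": "0 0 -0.4 0 0.5;0 0 -0.3 0 0.5;0 0 -0.3 0 0.5;0 0 0 0 0.5"
}}

```text
time_s: 6.65
eef_pos: [0.5128, -0.0067, -0.0302]
tcp_rot: [3.142, 0.001, -0.052]
ft_force: [0.6, 0.5, 0.1]
gripper_width: 0.497
```

Emit:
{"fn": "apply_moves", "kwargs": {
  "increments": "0.02 0.4 0 0 0.5;0.02 0.3 0 0 0.5;0.02 0.3 0 0 0.5;0.02 0.3 0 0 0.5;0.02 0.3 0 0 0.5;0 0 0 0 0.5;0 0 0 0 0.5"
}}

```text
time_s: 7.35
eef_pos: [0.5142, 0.0093, -0.0297]
tcp_rot: [3.142, 0.0, -0.052]
ft_force: [0.2, -0.7, -0.1]
gripper_width: 0.497
```

```bash
python3 - <<'E'
from h import *
c,m,red=sidebar(lo=-.06,hi=.1)
f=c['frame'].astype(float); print('max r/g on bar',np.percentile((f[...,0]/f[...,1])[m],[5,50,95,99]).round(2))
E
```

```text
[(291, [0.6105, -0.0053]), (538, [0.4416, 0.0041])]
bar mid [0.5136 0.0014] yaw -0.0548 len 0.302 w [-0.0113  0.0113] red None
max r/g on bar [1.24 1.78 1.86 1.89]
```

Emit:
{"fn": "apply_moves", "kwargs": {
  "increments": "0.02 0.3 0 0 0.5;0.02 0.3 0 0 0.5;0.02 0.3 0 0 0.5;0 0 0 0 0.5;0 0 0 0 0.5"
}}

```text
time_s: 7.9
eef_pos: [0.5149, 0.0186, -0.0297]
tcp_rot: [-3.141, -0.0, -0.052]
ft_force: [-0.4, -0.0, 0.3]
gripper_width: 0.501
```

```bash
python3 - <<'E'
from h import *
c,m,red=sidebar(lo=-.06,hi=.1)
f=c['frame'].astype(float); print('r/g on bar',np.percentile((f[...,0]/f[...,1])[m],[5,50,95,99]).round(2))
E
```

```text
[(296, [0.6116, 0.0027]), (542, [0.4419, 0.0142])]
bar mid [0.514  0.0096] yaw -0.0535 len 0.303 w [-0.0113  0.0112] red None
r/g on bar [1.23 1.78 1.85 1.89]
```

Emit:
{"fn": "apply_moves", "kwargs": {
  "increments": "0.02 0.3 0 0 0.5;0.02 0.3 0 0 0.5;0.02 0.3 0 0 0.5;0 0 0 0 0.5;0 0 0 0 0.5"
}}

```text
time_s: 8.45
eef_pos: [0.5154, 0.0278, -0.0297]
tcp_rot: [-3.141, -0.0, -0.052]
ft_force: [-0.5, -0.4, -0.4]
gripper_width: 0.498
```

```bash
python3 - <<'E'
from h import *
c,m,red=sidebar(lo=-.06,hi=.1)
f=c['frame'].astype(float); print('r/g on bar',np.percentile((f[...,0]/f[...,1])[m],[5,50,95,99]).round(2))
save(c,'roll5',(190,160,350,280),5)
E
```

```text
[(301, [0.6131, 0.0147]), (553, [0.4435, 0.0216])]
bar mid [0.514  0.0189] yaw -0.0521 len 0.301 w [-0.0113  0.0113] red None
r/g on bar [1.22 1.78 1.86 1.9 ]
```

View pics/roll5.png

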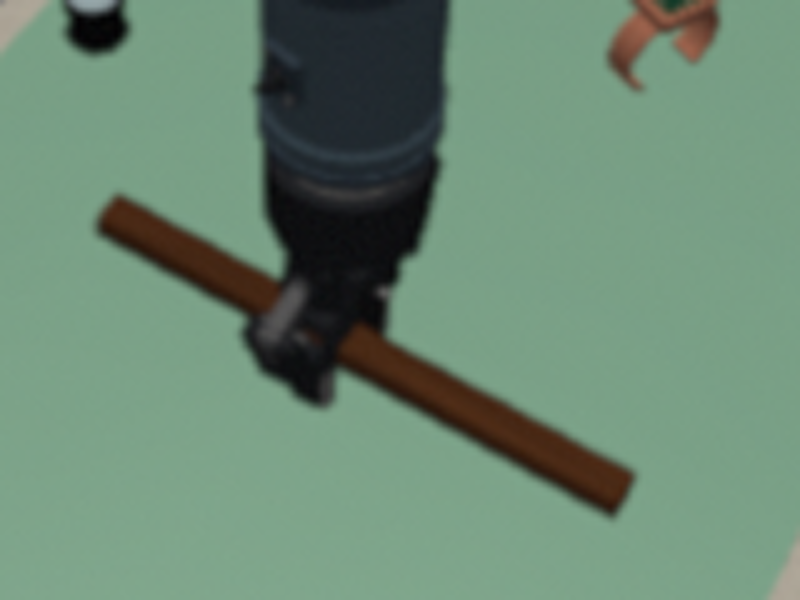

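Emit:
{"fn": "apply_moves", "kwargs": {
  "increments": "0.02 0.3 0 0 0.5;0.02 0.3 0 0 0.5;0 0 0 0 0.5;0 0 0 0 0.5"
}}

```text
time_s: 8.9
eef_pos: [0.5158, 0.0338, -0.0297]
tcp_rot: [-3.141, -0.0, -0.052]
ft_force: [-0.4, 0.4, 0.8]
gripper_width: 0.501
```

```bash
cat > r.py <<'E'
from h import *
c,m,red=sidebar(lo=-.06,hi=.13)
f=c['frame'].astype(float); print('r/g on bar',np.percentile((f[...,0]/f[...,1])[m],[5,50,95,99]).round(2))
E
python3 r.py
```

```text
[(302, [0.6136, 0.0186]), (88, [0.74, 0.115]), (559, [0.443, 0.0278])]
bar mid [0.5563 0.0286] yaw -0.0193 len 0.384 w [-0.018   0.0981] red None
r/g on bar [1.21 1.77 1.86 1.9 ]
```

Emit:
{"fn": "apply_moves", "kwargs": {
  "increments": "0.02 0.3 0 0 0.5;0.02 0.3 0 0 0.5;0 0 0 0 0.5;0 0 0 0 0.5"
}}

```text
time_s: 9.35
eef_pos: [0.5162, 0.0397, -0.0297]
tcp_rot: [-3.141, -0.0, -0.052]
ft_force: [0.5, -0.5, 0.1]
gripper_width: 0.499
```

```bash
sed -i 's/<.75)&(G\[...,1\]>lo/<.70)\&(G[...,1]>lo/' h.py; python3 r.py
```

```text
[(307, [0.6125, 0.0252]), (559, [0.4446, 0.0352])]
bar mid [0.515  0.0309] yaw -0.0523 len 0.301 w [-0.0112  0.0112] red None
r/g on bar [1.22 1.78 1.86 1.91]
```

```bash
cat >> h.py <<'E'
def prof(c,m,z=.0145):
    f=c['frame'].astype(float); v,u=np.nonzero(m); G=onz(c,np.c_[u,v],z)[:,:2]; p,a=line(G)
    w=((G-p)@[-np.sin(a),np.cos(a)])*1000; r=f[v,u]
    for lo in range(-14,14,2):
        k=(w>=lo)&(w<lo+2)
        if k.sum()>5: print(lo,k.sum(),np.median(r[k],0).round(0),end='; ')
    print()
E
cat >> r.py <<'E'
prof(c,m)
E
python3 r.py
```

```text
[(305, [0.6125, 0.0252]), (559, [0.4446, 0.0352])]
bar mid [0.515  0.0308] yaw -0.052 len 0.301 w [-0.0112  0.0112] red None
r/g on bar [1.22 1.78 1.86 1.91]
-14 7 [43. 25. 15.]; -12 50 [75. 61. 44.]; -10 73 [71. 42. 23.]; -8 72 [71. 39. 20.]; -6 74 [72. 40. 20.]; -4 74 [73. 41. 21.]; -2 74 [74. 42. 21.]; 0 77 [75. 42. 21.]; 2 76 [70. 40. 20.]; 4 75 [63. 35. 18.]; 6 75 [54. 30. 15.]; 8 73 [47. 27. 14.]; 10 60 [46. 34. 23.];
```

Emit:
{"fn": "apply_moves", "kwargs": {
  "increments": "0.02 0.3 0 0 0.5;0.01 0.2 0 0 0.5;0 0 0 0 0.5;0 0 0 0 0.5"
}}

```text
time_s: 9.85
eef_pos: [0.5165, 0.0446, -0.0297]
tcp_rot: [-3.141, -0.0, -0.052]
ft_force: [0.3, -1.2, -0.8]
gripper_width: 0.499
```

```bash
python3 r.py
```

```text
[(305, [0.6151, 0.0304]), (567, [0.4454, 0.0389])]
bar mid [0.5156 0.0358] yaw -0.052 len 0.302 w [-0.0113  0.0111] red None
r/g on bar [1.23 1.78 1.86 1.89]
-12 51 [75. 61. 44.]; -10 72 [71. 42. 23.]; -8 72 [71. 39. 20.]; -6 73 [72. 40. 20.]; -4 75 [73. 41. 21.]; -2 76 [74. 42. 22.]; 0 78 [74. 42. 22.]; 2 77 [70. 40. 20.]; 4 78 [63. 35. 18.]; 6 72 [54. 30. 15.]; 8 74 [48. 27. 15.]; 10 62 [47. 34. 23.];
```

Emit:
{"fn": "apply_moves", "kwargs": {
  "increments": "0 -0.4 0 0 0.5;0 0 0.6 0 0.5;0 0 0.6 0 0.5;0 0.4 0 0 0.5;0.01 0.3 0 0 0.5;0.01 0.3 0 0 0.5;0 0 0 0 0.5"
}}

```text
time_s: 10.6
eef_pos: [0.5169, 0.0501, -0.0174]
tcp_rot: [3.141, -0.0, -0.052]
ft_force: [-0.5, -2.4, 3.7]
gripper_width: 0.504
```

```bash
python3 r.py
```

```text
[(289, [0.6151, 0.0304]), (580, [0.4454, 0.0389])]
bar mid [0.5156 0.0357] yaw -0.0524 len 0.302 w [-0.0112  0.0111] red None
r/g on bar [1.23 1.78 1.86 1.89]
-12 51 [75. 62. 45.]; -10 73 [71. 42. 23.]; -8 74 [71. 39. 20.]; -6 75 [72. 40. 21.]; -4 75 [73. 41. 21.]; -2 77 [74. 42. 21.]; 0 75 [74. 42. 21.]; 2 77 [70. 39. 20.]; 4 74 [62. 34. 18.]; 6 78 [54. 30. 15.]; 8 75 [48. 27. 15.]; 10 57 [47. 34. 24.];
```

Emit:
{"fn": "apply_moves", "kwargs": {
  "increments": "0 -1.2 0 0 0.5;0 0 -0.6 0 0.5;0 0 0 0 0.5;0 0.5 0 0 0.5;0.01 0.3 0 0 0.5;0.01 0.3 0 0 0.5;0.01 0.3 0 0 0.5;0 0 0 0 0.5"
}}

```text
time_s: 11.45
eef_pos: [0.5172, 0.0528, -0.0235]
tcp_rot: [-3.141, -0.0, -0.052]
ft_force: [0.0, -1.2, 0.5]
gripper_width: 0.5
```

```bash
python3 r.py
```

```text
[(307, [0.6161, 0.0381]), (578, [0.4449, 0.0449])]
bar mid [0.5163 0.0431] yaw -0.0512 len 0.302 w [-0.0112  0.0112] red None
r/g on bar [1.23 1.77 1.86 1.92]
-12 48 [75. 61. 45.]; -10 75 [71. 42. 23.]; -8 76 [71. 39. 20.]; -6 77 [72. 40. 21.]; -4 76 [73. 41. 21.]; -2 77 [74. 42. 22.]; 0 75 [75. 42. 21.]; 2 78 [70. 40. 20.]; 4 77 [63. 35. 18.]; 6 77 [55. 30. 15.]; 8 74 [48. 28. 15.]; 10 63 [47. 35. 24.];
```

Emit:
{"fn": "apply_moves", "kwargs": {
  "increments": "0 -0.5 0 0 0.5;0 0 2.5 0 0.4;0 0 2.5 0 0;0 -0.4 0 0 0;0 0 0 0 0;0 0 0 0 0;0 0 0 0 0"
}}

```text
time_s: 12.2
eef_pos: [0.5162, 0.0433, 0.0254]
tcp_rot: [3.141, 0.002, -0.052]
ft_force: [-0.4, 0.6, -0.3]
gripper_width: -0.002
```

```bash
python3 - <<'E'
from h import *
c,m,red=sidebar(lo=-.06,hi=.13); print(bot.state()['eef_pos'])
save(c,'roll6',(190,150,350,270),5)
E
```

```text
[(1000, [0.5087, 0.0435])]
bar mid [0.5161 0.0428] yaw -0.0519 len 0.302 w [-0.0111  0.0111] red None
[0.51627456 0.04335492 0.02546037]
```

View pics/roll6.png

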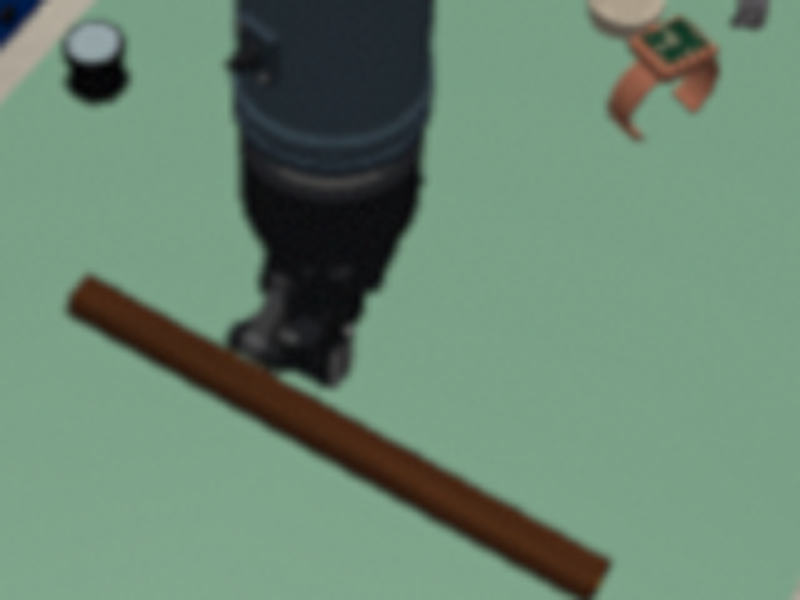

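```bash
python3 - <<'E'
from h import *
c=cap('side')
d=ray(c,[[190+338/5,150+380/5]])[0]
for y in(.036,.043,.05): print((c['C']+d*(y-c['C'][1])/d[1]).round(4))
d=ray(c,[[190+290/5,150+368/5]])[0]
for y in(.036,.043,.05): print((c['C']+d*(y-c['C'][1])/d[1]).round(4))
E
```

```text
[0.5122 0.036  0.05  ]
[0.5085 0.043  0.0618]
[0.5048 0.05   0.0735]
[0.5386 0.036  0.0403]
[0.5345 0.043  0.0523]
[0.5304 0.05   0.0642]
```

Emit:
{"fn": "apply_moves", "kwargs": {
  "increments": "0 0 -2 0 0;0 0 -0.5 0 0;0 0 -0.2 0 0;0 0 0 0 0"
}}

```text
time_s: 12.7
eef_pos: [0.5168, 0.0433, -0.0008]
tcp_rot: [3.142, 0.001, -0.052]
ft_force: [-0.4, -0.9, -0.2]
gripper_width: 0.001
```

Emit:
{"fn": "apply_moves", "kwargs": {
  "increments": "0 0 -0.2 0 0;0 0 -0.2 0 0;0 0 0 0 0"
}}

```text
time_s: 13.0
eef_pos: [0.517, 0.0432, -0.0047]
tcp_rot: [3.142, -0.0, -0.052]
ft_force: [0.7, -0.7, -0.4]
gripper_width: 0.0
```

Emit:
{"fn": "apply_moves", "kwargs": {
  "increments": "0 0 -0.2 0 0;0 0 -0.1 0 0;0 0 0 0 0"
}}

```text
time_s: 13.3
eef_pos: [0.5169, 0.0432, -0.0078]
tcp_rot: [3.142, 0.0, -0.052]
ft_force: [-0.7, -0.4, 0.0]
gripper_width: -0.0
```

Emit:
{"fn": "apply_moves", "kwargs": {
  "increments": "0 0 -0.1 0 0;0 0 -0.1 0 0;0 0 0 0 0"
}}

```text
time_s: 13.6
eef_pos: [0.5169, 0.0433, -0.0098]
tcp_rot: [3.142, 0.0, -0.052]
ft_force: [-0.4, -0.0, -0.3]
gripper_width: -0.0
```

Emit:
{"fn": "apply_moves", "kwargs": {
  "increments": "0 0 -0.15 0 0;0 0 -0.15 0 0;0 0 0 0 0"
}}

```text
time_s: 13.9
eef_pos: [0.5168, 0.0432, -0.0129]
tcp_rot: [3.142, 0.0, -0.052]
ft_force: [0.1, -0.6, -0.7]
gripper_width: 0.002
```

Emit:
{"fn": "apply_moves", "kwargs": {
  "increments": "0 0 -0.1 0 0;0 0 -0.1 0 0;0 0 0 0 0"
}}

```text
time_s: 14.2
eef_pos: [0.5169, 0.0433, -0.0148]
tcp_rot: [3.142, 0.0, -0.052]
ft_force: [-0.7, 0.0, -0.1]
gripper_width: -0.002
```

Emit:
{"fn": "apply_moves", "kwargs": {
  "increments": "0 0 -0.1 0 0;0 0 -0.1 0 0;0 0 0 0 0"
}}

```text
time_s: 14.5
eef_pos: [0.5171, 0.0433, -0.0154]
tcp_rot: [3.141, -0.0, -0.052]
ft_force: [-4.7, -0.6, 18.3]
gripper_width: -0.002
```

Emit:
{"fn": "apply_moves", "kwargs": {
  "increments": "0 0 -0.1 0 0;0 0 -0.1 0 0;0 0 0 0 0"
}}

```text
time_s: 14.8
eef_pos: [0.5172, 0.0433, -0.0155]
tcp_rot: [3.141, -0.0, -0.052]
ft_force: [-11.2, -1.0, 43.1]
gripper_width: -0.002
```

```bash
python3 r.py
```

```text
[(292, [0.6178, 0.0355]), (550, [0.4437, 0.0474])]
bar mid [0.5163 0.0432] yaw -0.0499 len 0.302 w [-0.0112  0.0107] red None
r/g on bar [1.23 1.78 1.86 1.92]
-12 59 [74. 61. 44.]; -10 70 [70. 40. 22.]; -8 70 [70. 39. 20.]; -6 71 [72. 40. 21.]; -4 73 [73. 41. 21.]; -2 72 [74. 42. 21.]; 0 72 [73. 41. 21.]; 2 78 [67. 38. 20.]; 4 77 [59. 33. 17.]; 6 78 [52. 28. 15.]; 8 78 [46. 27. 15.]; 10 44 [47. 38. 28.];
```

Emit:
{"fn": "apply_moves", "kwargs": {
  "increments": "0 0 0.2 0 0;0.02 -0.3 0 0 0;0.02 -0.3 0 0 0;0.02 -0.3 0 0 0;0 0 0 0 0"
}}

```text
time_s: 15.35
eef_pos: [0.5174, 0.0386, -0.0144]
tcp_rot: [-3.138, 0.0, -0.049]
ft_force: [-10.0, 8.0, 33.1]
gripper_width: 0.0
```

```bash
python3 r.py
```

```text
[(284, [0.6178, 0.0355]), (567, [0.4462, 0.0425])]
bar mid [0.5163 0.0407] yaw -0.0494 len 0.301 w [-0.0114  0.0106] red None
r/g on bar [1.22 1.78 1.86 1.92]
-12 63 [74. 55. 38.]; -10 66 [69. 39. 21.]; -8 71 [69. 38. 19.]; -6 68 [71. 39. 21.]; -4 73 [71. 40. 21.]; -2 75 [69. 39. 21.]; 0 77 [65. 37. 19.]; 2 77 [61. 34. 18.]; 4 84 [56. 31. 16.]; 6 75 [51. 28. 14.]; 8 79 [46. 28. 16.]; 10 43 [48. 41. 30.];
```

Emit:
{"fn": "apply_moves", "kwargs": {
  "increments": "-0.02 -0.3 0 0 0;-0.02 -0.3 0 0 0;-0.02 -0.3 0 0 0;-0.02 -0.3 0 0 0;0 0 0 0 0"
}}

```text
time_s: 15.9
eef_pos: [0.5172, 0.0216, -0.016]
tcp_rot: [3.141, -0.001, -0.053]
ft_force: [-0.3, -0.2, 0.4]
gripper_width: -0.003
```

```bash
python3 r.py
```

```text
[(980, [0.5066, 0.0423])]
bar mid [0.5161 0.0416] yaw -0.0524 len 0.302 w [-0.011   0.0109] red None
r/g on bar [1.24 1.78 1.86 1.89]
-14 8 [41. 30. 24.]; -12 51 [75. 62. 45.]; -10 83 [71. 44. 27.]; -8 89 [70. 39. 20.]; -6 86 [71. 39. 20.]; -4 83 [71. 40. 21.]; -2 89 [71. 40. 21.]; 0 86 [69. 38. 20.]; 2 86 [64. 36. 19.]; 4 88 [59. 33. 17.]; 6 87 [53. 29. 15.]; 8 86 [48. 28. 15.]; 10 58 [48. 36. 26.];
```

Emit:
{"fn": "apply_moves", "kwargs": {
  "increments": "0 0 1.5 0 0;0 1.4 0 0 0;0 1.4 0 0 0;0 0 0 0 0;0 0 -1.3 0 0;0 0 -0.15 0 0;0 0 -0.15 0 0;0 0 0 0 0"
}}

```text
time_s: 16.75
eef_pos: [0.5164, 0.0497, -0.0182]
tcp_rot: [3.141, 0.001, -0.053]
ft_force: [-0.2, -0.6, 0.0]
gripper_width: -0.0
```

Emit:
{"fn": "apply_moves", "kwargs": {
  "increments": "0 0 0.5 0 0;0 -0.4 0 0 0;0 0 -0.3 0 0;0 0 -0.2 0 0;0 0 -0.1 0 0;0 0 0 0 0"
}}

```text
time_s: 17.35
eef_pos: [0.5165, 0.0463, -0.019]
tcp_rot: [3.142, 0.001, -0.052]
ft_force: [0.1, -0.2, -1.0]
gripper_width: -0.0
```

```bash
python3 r.py; python3 - <<'E'
from h import *
c=cap('side'); save(c,'roll7',(190,150,350,270),5)
E
```

```text
[(1075, [0.5099, 0.0799])]
bar mid [0.5198 0.0814] yaw -0.0527 len 0.306 w [-0.0112  0.0111] red (570, -0.0036)
r/g on bar [ 1.3   2.44 33.2  82.63]
-12 72 [104.  78.  62.]; -10 92 [130.  35.  25.]; -8 91 [159.  13.  12.]; -6 91 [168.   5.  10.]; -4 99 [163.  10.  12.]; -2 92 [140.  20.  14.]; 0 94 [99. 30. 17.]; 2 94 [68. 33. 18.]; 4 93 [55. 31. 16.]; 6 93 [51. 28. 15.]; 8 92 [46. 25. 14.]; 10 72 [44. 31. 21.]; r.py:3: RuntimeWarning: divide by zero encountered in divide
  f=c['frame'].astype(float); print('r/g on bar',np.percentile((f[...,0]/f[...,1])[m],[5,50,95,99]).round(2))
```

View pics/roll7.png

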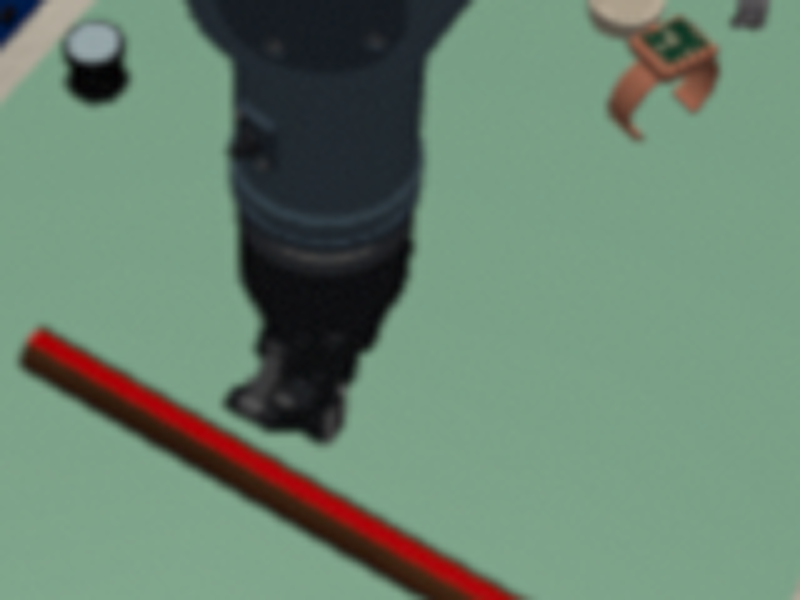

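Emit:
{"fn": "apply_moves", "kwargs": {
  "increments": "0 0 4 0 0.6;0 0 4 0 0.6;0 -4 2 0 0.6;0 -5 0 0 0.6;0 -5 0 0 0.6;0 -5 0 0 0.6;0 -5 0 0 0.6;0 0 0 0 0.6"
}}

```text
time_s: 18.25
eef_pos: [0.5153, -0.2034, 0.0814]
tcp_rot: [3.137, -0.0, -0.064]
ft_force: [-0.1, 0.5, -0.0]
gripper_width: 0.597
```

```bash
cat > b.py <<'E'
from h import *
def both(z=.0124,xr=(.3,.72),yr=(-.1,.2)):
    for n in('top','side'):
        c=cap(n); f=c['frame'].astype(float); v,u=np.mgrid[:384,:512]
        G=onz(c,np.stack([u,v],-1).reshape(-1,2),z).reshape(384,512,3)
        roi=(G[...,0]>xr[0])&(G[...,0]<xr[1])&(G[...,1]>yr[0])&(G[...,1]<yr[1])
        m=roi&(f[...,0]>f[...,1]*1.1)&(f[...,0]>f[...,2]*1.2)
        m=cv2.morphologyEx(m.astype('uint8'),cv2.MORPH_OPEN,np.ones((3,3)))
        k,l,st,ce=cv2.connectedComponentsWithStats(m); m=l==1+np.argmax(st[1:,4])
        red=m&(f[...,0]>4*f[...,1])
        p,a=line(G[m][:,:2]); d=np.array([np.cos(a),np.sin(a)]); nn=np.array([-d[1],d[0]]); s=(G[m][:,:2]-p)@d; w=(G[m][:,:2]-p)@nn
        mid=p+d*(s.min()+s.max())/2
        print(n,'mid',mid.round(4),'yaw',a.round(4),'len',np.ptp(s).round(4),'w',np.percentile(w,[1,99]).round(4),'red',red.sum())
        if red.sum()>20:
            vc=c['C']-np.r_[mid,z]; tn=(vc[:2]@nn)/vc[2]
            wr=(G[red][:,:2]-mid)@nn; print('   red w mid',((np.percentile(wr,3)+np.percentile(wr,97))/2).round(4),np.percentile(wr,[3,97]).round(4),'expected felt-up',(-.0117*tn).round(4))
    return c
if __name__=='__main__': both()
E
python3 b.py
```

```text
top mid [0.5176 0.082 ] yaw -0.0482 len 0.3028 w [-0.0112  0.0112] red 430
   red w mid 0.0021 [-0.0019  0.0062] expected felt-up 0.0015
side mid [0.5205 0.0804] yaw -0.0519 len 0.3067 w [-0.0114  0.0114] red 420
   red w mid -0.0041 [-0.0085  0.0002] expected felt-up -0.0058
```

Emit:
{"fn": "apply_moves", "kwargs": {
  "increments": "0.05 4 0 0 0.5;0.05 4 0 0 0.5;0.05 4 0 0 0.5;0.05 4 0 0 0.5;0.05 4 0 0 0.5;0.05 4 0 0 0.5;0.05 4.4 0 0 0.5;0 0 0 0 0.5"
}}

```text
time_s: 19.15
eef_pos: [0.5191, 0.1008, 0.0818]
tcp_rot: [-3.136, -0.0, -0.039]
ft_force: [0.1, -0.2, -0.0]
gripper_width: 0.499
```

```bash
python3 - <<'E'
from h import *
print(bot.state()['eef_pos'],bot.state()['tcp_rot'][2]); sidebar(lo=0,hi=.14)
E
```

```text
[0.51906068 0.10076197 0.08177553] -0.03908883341935332
[(1077, [0.5099, 0.0799])]
bar mid [0.5198 0.0814] yaw -0.0532 len 0.306 w [-0.0112  0.0111] red (576, -0.0036)
```

Emit:
{"fn": "apply_moves", "kwargs": {
  "increments": "0 -1 0 0 0.5;0 -0.9 0 0 0.5;0 0 0 0 0.5;0 0 0 0 0.5"
}}

```text
time_s: 19.6
eef_pos: [0.5203, 0.0697, 0.0813]
tcp_rot: [3.141, 0.0, -0.055]
ft_force: [-0.1, 0.3, 0.1]
gripper_width: 0.503
```

Emit:
{"fn": "apply_moves", "kwargs": {
  "increments": "-0.1 1.15 0 0 0.5;0 0 -4 0 0.5;0 0 -3 0 0.5;0 0 -2 0 0.5;0 0 -0.5 0 0.5;0 0 0 0 0.5"
}}

```text
time_s: 20.2
eef_pos: [0.5189, 0.0836, -0.014]
tcp_rot: [-3.141, 0.001, -0.051]
ft_force: [0.0, -0.4, 0.4]
gripper_width: 0.5
```

```bash
python3 - <<'E'
from h import *
s=bot.state();print(s['eef_pos'],s['tcp_rot'][2],s['ft_force']); sidebar(lo=0,hi=.14)
E
```

```text
[ 0.51890159  0.08364793 -0.01399549] -0.05130699360153779 [ 0.01162869 -0.38761333  0.39396716]
[(316, [0.621, 0.076]), (607, [0.4449, 0.0852])]
bar mid [0.5198 0.0811] yaw -0.0536 len 0.306 w [-0.0109  0.0114] red (503, -0.0034)
```

Emit:
{"fn": "apply_moves", "kwargs": {
  "increments": "0 -0.25 -0.6 0 0.5;0 0 -0.5 0 0.5;0 0 -0.4 0 0.5;0 0 -0.3 0 0.5;0 0 -0.2 0 0.5;0 0 0 0 0.5"
}}

```text
time_s: 20.85
eef_pos: [0.5191, 0.0803, -0.034]
tcp_rot: [3.141, 0.0, -0.052]
ft_force: [0.1, -0.7, -0.2]
gripper_width: 0.499
```

Close on the bar.

Emit:
{"fn": "apply_moves", "kwargs": {
  "increments": "0 0 0 0 0.4;0 0 0 0 0.32;0 0 0 0 0.2;0 0 0 0 0.1;0 0 0 0 0;0 0 0 0 0;0 0 0 0 0"
}}

```text
time_s: 21.55
eef_pos: [0.5195, 0.0804, -0.0333]
tcp_rot: [-3.141, -0.0, -0.052]
ft_force: [-1.5, 0.4, 5.9]
gripper_width: 0.269
```

```bash
python3 - <<'E'
from h import *
s=bot.state();print(s['eef_pos'],s['tcp_rot'][2],s['ft_force'],s['gripper_width']); sidebar(lo=0,hi=.14)
E
```

```text
[ 0.51949186  0.08040673 -0.03328158] -0.05201446406317212 [-1.49891594  0.3842941   5.91109306] 0.26907135647870795
[(345, [0.6151, 0.076]), (591, [0.4429, 0.084])]
bar mid [0.5197 0.0803] yaw -0.0527 len 0.306 w [-0.0111  0.0113] red (500, -0.0034)
```

Emit:
{"fn": "apply_moves", "kwargs": {
  "increments": "0 0 0.5 0 0;0 0 1 0 0;0 0 1.5 0 0;0 0 2.5 0 0;0 0 2.5 0 0;0 0 2.5 0 0;0 0 2.5 0 0;0 0 0 0 0"
}}

```text
time_s: 22.4
eef_pos: [0.5221, 0.0808, 0.1006]
tcp_rot: [-3.14, -0.007, -0.052]
ft_force: [0.4, 1.0, -1.3]
gripper_width: 0.265
```

Emit:
{"fn": "apply_moves", "kwargs": {
  "increments": "0.1 2.5 0 0.02 0;0.1 2.5 0 0.03 0;0.1 2.5 0 0.03 0;0.1 2.5 0 0.03 0;0.1 2.5 0 0.03 0;0.05 1.5 0 0.01 0;0 0 0 0 0;0 0 0 0 0"
}}

```text
time_s: 23.2
eef_pos: [0.5247, 0.2189, 0.0961]
tcp_rot: [3.14, 0.001, 0.097]
ft_force: [-0.5, -0.4, -1.8]
gripper_width: 0.27
```

```bash
python3 - <<'E'
from h import *
import b
s=bot.state();print(s['eef_pos'],s['tcp_rot'],s['ft_force'],s['gripper_width'])
c,m,red=sidebar(z=.143,lo=.1,hi=.40)
save(c,'hold',(60,130,360,355),2.5)
E
```

```text
[0.52465329 0.2189291  0.09605233] [3.14038391e+00 6.77018017e-04 9.68505028e-02] [-0.50662457 -0.42694126 -1.78865973] 0.27029964362874825
[(154, [0.6681, 0.1799]), (523, [0.6216, 0.2292]), (7235, [0.4848, 0.3059]), (910, [0.4489, 0.2115])]
bar mid [0.5107 0.3007] yaw 0.0028 len 0.342 w [-0.1033  0.0476] red (755, -0.0878)
```

View pics/hold.png

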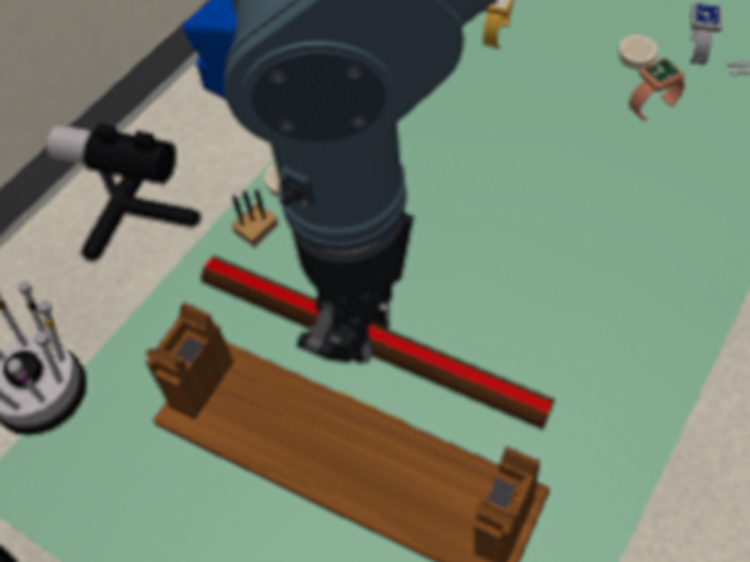

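```bash
cat > red.py <<'E'
from h import *
import sys
def redline(z):
    for n in('top','side'):
        c=cap(n); f=c['frame'].astype(float); red=(f[...,0]>90)&(f[...,0]>4*f[...,1])&(f[...,0]>4*f[...,2])
        v,u=np.nonzero(red); 
        if len(v)<20: print(n,'no red'); continue
        G=onz(c,np.c_[u,v],z); k=(G[:,0]>.3)&(G[:,0]<.75)&(G[:,1]>.1)&(G[:,1]<.4); G=G[k]
        p,a=line(G[:,:2]); d=np.array([np.cos(a),np.sin(a)]); s=(G[:,:2]-p)@d; w=(G[:,:2]-p)@[-d[1],d[0]]
        Z=cloud(c)[v,u][k][:,2]
        print(n,len(G),'mid',(p+d*(s.min()+s.max())/2).round(4),'yaw',a.round(4),'len',np.ptp(s).round(4),'w',np.percentile(w,[3,97]).round(4),'depth z',np.nanmedian(Z).round(4))
redline(float(sys.argv[1])); s=bot.state(); print(s['eef_pos'].round(4),s['tcp_rot'][2].round(4))
E
python3 red.py .1535
```

```text
top 322 mid [0.5501 0.2221] yaw 0.0972 len 0.2383 w [-0.004   0.0044] depth z 0.1542
side 565 mid [0.5216 0.2185] yaw 0.098 len 0.2962 w [-0.0044  0.0044] depth z 0.1535
[0.525  0.2183 0.0962] 0.0954
```

Emit:
{"fn": "apply_moves", "kwargs": {
  "increments": "0.05 1.5 0 0 0;0.05 1.5 0 0 0;0.05 1.3 0 0 0;0 0.8 0 0 0;0 0 0 0 0;0 0 0 0 0"
}}

```text
time_s: 23.95
eef_pos: [0.5261, 0.2711, 0.0961]
tcp_rot: [3.141, 0.0, 0.098]
ft_force: [0.5, -0.3, -1.6]
gripper_width: 0.266
```

```bash
python3 red.py .1535; python3 - <<'E'
from h import *
for n in('top','side'):
    c=cap(n);X=cloud(c)
    for lo,hi in((.34,.42),(.63,.71)):
        i=(X[...,2]>.086)&(X[...,2]<.113)&(X[...,0]>lo)&(X[...,0]<hi)&(X[...,1]>.2)&(X[...,1]<.34); g=X[i]; print(n,cv2.minAreaRect(g[:,:2].astype('f4')),len(g))
E
```

```text
top 416 mid [0.5323 0.273 ] yaw 0.1002 len 0.274 w [-0.0043  0.0044] depth z 0.1545
side 627 mid [0.5228 0.2707] yaw 0.0995 len 0.2967 w [-0.0045  0.0044] depth z 0.1543
[0.5264 0.2703 0.0961] 0.0969
top ((0.37733718752861023, 0.24174316227436066), (0.027432402595877647, 0.03393524885177612), 6.571730613708496) 119
top ((0.6715554594993591, 0.2837495803833008), (0.029514078050851822, 0.06235563009977341), 4.3266143798828125) 144
side ((0.3782481253147125, 0.2564978003501892), (0.02836802415549755, 0.06114007532596588), 5.416172981262207) 312
side ((0.6721919775009155, 0.2845326364040375), (0.029612412676215172, 0.05850346013903618), 5.004399299621582) 202
```

Emit:
{"fn": "apply_moves", "kwargs": {
  "increments": "0.1 -0.1 0 -0.004 0;0 0 -1.5 0 0;0 0 -1 0 0;0 0 -0.6 0 0;0 0 -0.4 0 0;0 0 -0.4 0 0;0 0 -0.4 0 0;0 0 0 0 0"
}}

```text
time_s: 24.95
eef_pos: [0.5271, 0.2701, 0.0528]
tcp_rot: [3.141, 0.001, 0.094]
ft_force: [-0.8, -0.5, -2.0]
gripper_width: 0.267
```

```bash
python3 red.py .1104
```

```text
top 354 mid [0.5458 0.2731] yaw 0.0974 len 0.2537 w [-0.0043  0.0046] depth z 0.1108
side 590 mid [0.5243 0.2704] yaw 0.0954 len 0.2992 w [-0.0044  0.0044] depth z 0.1112
[0.5273 0.2703 0.0534] 0.0938
```

Emit:
{"fn": "apply_moves", "kwargs": {
  "increments": "0 0 -0.2 0 0;0 0 -0.2 0 0;0 0 0 0 0"
}}

```text
time_s: 25.35
eef_pos: [0.5272, 0.2702, 0.0491]
tcp_rot: [3.142, 0.0, 0.094]
ft_force: [0.7, -1.1, -1.5]
gripper_width: 0.267
```

Emit:
{"fn": "apply_moves", "kwargs": {
  "increments": "0 0 -0.1 0 0;0 0 0 0 0"
}}

```text
time_s: 25.55
eef_pos: [0.5274, 0.2703, 0.0488]
tcp_rot: [3.141, -0.0, 0.094]
ft_force: [-1.9, -1.7, 4.1]
gripper_width: 0.262
```

Emit:
{"fn": "apply_moves", "kwargs": {
  "increments": "0 0 0.03 0 0.3;0 0 0 0 0.35;0 0 0 0 0.45;0 0 0 0 0.5;0 0 0 0 0.5;0 0 1 0 0.5;0 0 2 0 0.5;0 0 3 0 0.5"
}}

```text
time_s: 26.35
eef_pos: [0.5262, 0.2697, 0.1086]
tcp_rot: [3.141, 0.003, 0.094]
ft_force: [1.3, 0.5, -0.6]
gripper_width: 0.5
```

Emit:
{"fn": "apply_moves", "kwargs": {
  "increments": "0 0 4 0 0.7;0 -4 2 0 0.7;0 -5 0 0 0.8;0 -5 0 0 0.8;0 -5 0 0 0.8;0 -5 0 0 0.8;0 -5 0 0 0.8;0 0 0 0 0.8"
}}

```text
time_s: 27.15
eef_pos: [0.527, -0.029, 0.1692]
tcp_rot: [3.137, 0.0, 0.082]
ft_force: [0.3, 0.5, 0.3]
gripper_width: 0.8
```

```bash
python3 red.py .1061; python3 - <<'E'
from h import *
c=cap('side'); save(c,'seat',(60,190,310,370),3)
E
```

```text
top 526 mid [0.5243 0.2715] yaw 0.0949 len 0.299 w [-0.0044  0.0045] depth z 0.1072
side 719 mid [0.5253 0.2705] yaw 0.0941 len 0.3001 w [-0.0046  0.0046] depth z 0.1069
[ 0.5274 -0.0211  0.1693] 0.0905
```

View pics/seat.png

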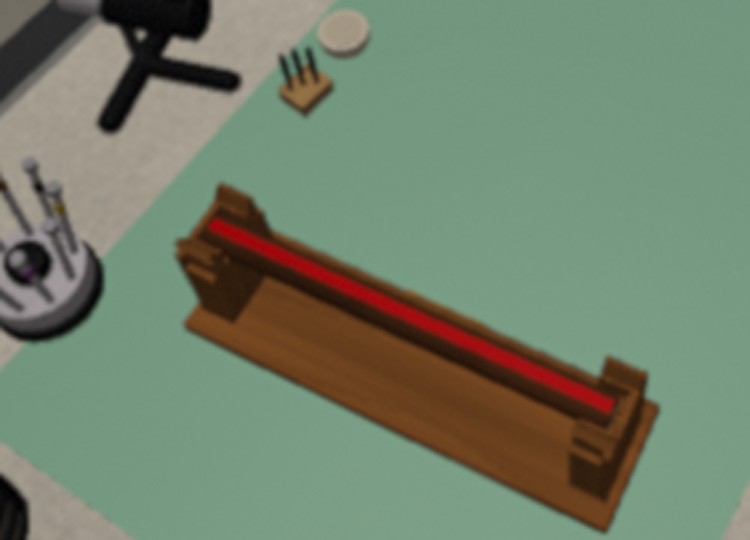

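Emit:
{"fn": "apply_moves", "kwargs": {
  "increments": "2 -3.2 0 0.022 0.8;2 -3.2 0 0.022 0.8;2 -3.2 0 0.022 0.8;2 -3.2 0 0.022 0.8;2 -3.2 0 0.022 0.8;2 -3.2 0 0.022 0.8;2 -3.2 0 0.022 0.8;0 0 0 0 0.8"
}}

```text
time_s: 28.1
eef_pos: [0.6689, -0.2475, 0.1681]
tcp_rot: [3.139, -0.0, 0.245]
ft_force: [0.2, -0.9, -0.4]
gripper_width: 0.8
```

Emit:
{"fn": "apply_moves", "kwargs": {
  "increments": "0 0 0 0 0.8;0 0 0 0 0.8;0 0 0 0 0.8"
}}

```text
time_s: 28.4
eef_pos: [0.6675, -0.2413, 0.1689]
tcp_rot: [-3.141, -0.0, 0.251]
ft_force: [0.6, 0.1, -0.1]
gripper_width: 0.801
```

Emit:
{"fn": "apply_moves", "kwargs": {
  "increments": "0.1 -0.45 -2 -0.006 0.8;0 0 -3 0 0.8;0 0 -3 0 0.8;0 0 -2.5 0 0.8;0 0 -2 0 0.8;0 0 -1.2 0 0.8;0 0 0 0 0.8;0 0 0 0 0.8"
}}

```text
time_s: 29.2
eef_pos: [0.669, -0.2479, 0.0326]
tcp_rot: [3.141, -0.001, 0.242]
ft_force: [1.5, 0.3, -0.5]
gripper_width: 0.797
```

```bash
cat > fz.py <<'E'
# finger heights near the tool, from side depth: dark points grouped by side of the jaw axis
from h import *
s=bot.state(); e=s['eef_pos']; y=s['tcp_rot'][2]; print(e.round(4),round(y,3),s['ft_force'].round(1),s['gripper_width'].round(3))
for n in('side','top'):
    c=cap(n); Q=cloud(c); f=c['frame'].astype(int); d=Q[...,:2]-e[:2]
    u=-d[...,0]*np.sin(y)+d[...,1]*np.cos(y); a=d[...,0]*np.cos(y)+d[...,1]*np.sin(y)
    k=(f.max(-1)<60)&(abs(a)<.025)&(abs(u)<.062)&(abs(u)>.015)&(Q[...,2]>.015)&(Q[...,2]<e[2]+.1)
    for nm,kk in(('-',k&(u<0)),('+',k&(u>0))):
        if kk.sum()>5: print(n,nm,kk.sum(),'z',np.percentile(Q[...,2][kk],[0,5,20,50]).round(4),'u',np.percentile(u[kk],[5,50,95]).round(4),'a',np.percentile(a[kk],[5,95]).round(4))
E
python3 fz.py
```

```text
Traceback (most recent call last):
  File "fz.py", line 3, in <module>
    s=bot.state(); e=s['eef_pos']; y=s['tcp_rot'][2]; print(e.round(4),round(y,3),s['ft_force'].round(1),s['gripper_width'].round(3))
                                                                                                         ^^^^^^^^^^^^^^^^^^^^^^^^
AttributeError: 'float' object has no attribute 'round'
```

```bash
sed -i "s/,s\['gripper_width'\].round(3)//" fz.py; python3 fz.py
```

```text
[ 0.669  -0.2479  0.0326] 0.242 [ 1.5  0.3 -0.5]
side - 32 z [0.0845 0.0859 0.0909 0.1028] u [-0.0462 -0.0342 -0.0321] a [-0.0112  0.0089]
side + 45 z [0.0853 0.0879 0.0938 0.1016] u [0.0414 0.0475 0.0571] a [-0.0119  0.0045]
top + 36 z [0.0896 0.0955 0.1013 0.1279] u [0.039  0.0433 0.049 ] a [-0.0139 -0.001 ]
```

Emit:
{"fn": "apply_moves", "kwargs": {
  "increments": "0 0.15 -1 0 0.8;0 0 -0.8 0 0.7;0 0 -0.45 0 0.6;0 0 0 0 0.55;0 0 0 0 0.5;0 0 0 0 0.5;0 0 0 0 0.5"
}}

```text
time_s: 30.0
eef_pos: [0.6685, -0.2469, 0.0094]
tcp_rot: [3.141, -0.0, 0.242]
ft_force: [-0.9, 0.2, -0.7]
gripper_width: 0.505
```

```bash
python3 fz.py; python3 - <<'E'
from h import *
P=np.vstack([cloud(cap(n)).reshape(-1,3) for n in('top','side')])
B=P[(np.hypot(P[:,0]-.6685,P[:,1]+.246)<.03)&(P[:,2]>.055)&(P[:,2]<.068)]; print(len(B),cv2.minAreaRect(B[:,:2].astype('f4')) if len(B) else 0)
E
```

```text
[ 0.6685 -0.2469  0.0094] 0.242 [-0.9  0.2 -0.7]
side - 18 z [0.0656 0.0679 0.0714 0.0803] u [-0.0237 -0.0213 -0.0181] a [-0.0104  0.0045]
side + 76 z [0.0599 0.0632 0.0698 0.0985] u [0.0285 0.0366 0.0548] a [-0.0115  0.0073]
top + 56 z [0.0613 0.0665 0.0967 0.101 ] u [0.0284 0.0339 0.0425] a [-0.0139  0.0016]
116 ((0.6599265933036804, -0.245223730802536), (0.044947974383831024, 0.03145809844136238), 74.56271362304688)
```

Emit:
{"fn": "apply_moves", "kwargs": {
  "increments": "0 0 0 0 0.45;0 0 0 0 0.4;0 0 0 0 0.3;0 0 0 0 0.2;0 0 0 0 0;0 0 0 0 0;0 0 0 0 0"
}}

```text
time_s: 30.9
eef_pos: [0.6687, -0.2472, 0.0096]
tcp_rot: [3.141, -0.001, 0.242]
ft_force: [-0.1, -2.0, 5.0]
gripper_width: 0.428
```

Emit:
{"fn": "apply_moves", "kwargs": {
  "increments": "0 0 0.5 0 0;0 0 1 0 0;0 0 2 0 0;0 0 0 0 0;0 0 0 0 0"
}}

```text
time_s: 31.4
eef_pos: [0.6685, -0.2465, 0.0443]
tcp_rot: [3.142, -0.001, 0.242]
ft_force: [-0.3, 0.6, -1.0]
gripper_width: 0.429
```

```bash
python3 - <<'E'
from h import *
c=cap('side'); save(c,'w1',(215,90,315,165),7)
E
```

View pics/w1.png

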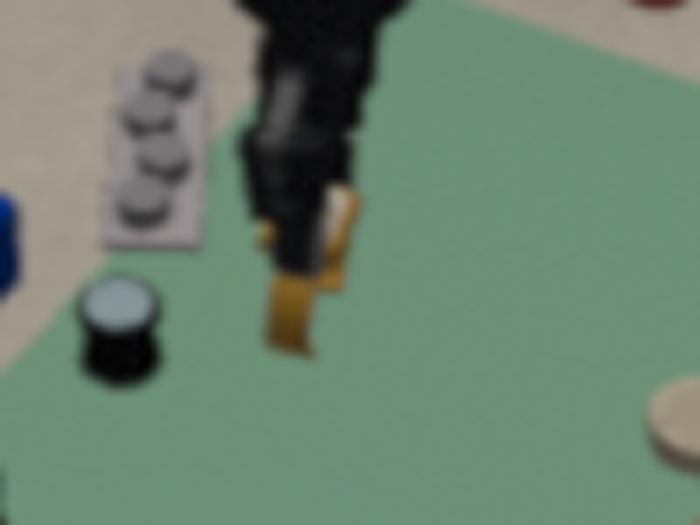

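Emit:
{"fn": "apply_moves", "kwargs": {
  "increments": "0 0 2.5 0 0;0 0 2.5 0 0;-0.4 3.2 2.5 -0.01 0;-0.4 3.2 2.5 -0.01 0;-0.4 3.2 0 -0.01 0;-0.4 3.2 0 -0.01 0;-0.4 3.2 0 -0.01 0;-0.4 3.2 0 -0.01 0"
}}

```text
time_s: 32.25
eef_pos: [0.6432, -0.0534, 0.1429]
tcp_rot: [-3.141, 0.002, 0.182]
ft_force: [0.4, 0.3, -0.0]
gripper_width: 0.427
```

Emit:
{"fn": "apply_moves", "kwargs": {
  "increments": "-0.4 3.2 0 -0.01 0;-0.4 3.2 0 -0.01 0;-0.4 3.2 0 -0.01 0;-0.4 3.2 0 -0.01 0;-0.4 3.2 0 -0.01 0;-0.4 3.2 0 -0.01 0;-0.4 3.2 0 -0.01 0;-0.4 3.2 0 -0.01 0"
}}

```text
time_s: 33.05
eef_pos: [0.6112, 0.2023, 0.1429]
tcp_rot: [3.141, 0.002, 0.102]
ft_force: [1.2, 0.1, -0.8]
gripper_width: 0.427
```

Emit:
{"fn": "apply_moves", "kwargs": {
  "increments": "-0.4 3.2 0 -0.0075 0;-0.2 2 0 0 0;0 0 0 0 0;0 0 0 0 0;0 0 0 0 0"
}}

```text
time_s: 33.55
eef_pos: [0.6069, 0.2508, 0.1437]
tcp_rot: [3.14, 0.0, 0.092]
ft_force: [0.3, -0.7, -0.5]
gripper_width: 0.424
```

Emit:
{"fn": "apply_moves", "kwargs": {
  "increments": "-0.1 1.5 0 0.003 0;0 1.25 0 0 0;0 0 0 0 0;0 0 0 0 0;0 0 0 0 0"
}}

```text
time_s: 34.05
eef_pos: [0.6054, 0.2802, 0.144]
tcp_rot: [3.141, 0.0, 0.097]
ft_force: [0.6, -0.5, -2.0]
gripper_width: 0.43
```

```bash
cat > wt.py <<'E'
# position of the carried/hung watch's band across the bar line, from depth: points by colour away from black
from h import *
import sys
x0=float(sys.argv[1]); z0=float(sys.argv[2]); z1=float(sys.argv[3]) 
d=np.array([np.cos(.0945),np.sin(.0945)]); nn=np.array([-d[1],d[0]]); o=np.array([.5248,.271])
for n in('top','side'):
    c=cap(n); Q=cloud(c); f=c['frame'].astype(int); a=(Q[...,:2]-o)@d; u=(Q[...,:2]-o)@nn
    k=(abs(a-x0)<.03)&(abs(u)<.045)&(Q[...,2]>z0)&(Q[...,2]<z1)&(f.max(-1)>60)
    if k.sum()>5: print(n,k.sum(),'a',np.percentile(a[k],[2,98]).round(4),'u',np.percentile(u[k],[2,98]).round(4),'z',np.percentile(Q[...,2][k],[2,50,98]).round(4))
s=bot.state(); e=s['eef_pos']; print(e.round(4),'a,u',((e[:2]-o)@d).round(4),((e[:2]-o)@nn).round(4),'yaw',round(s['tcp_rot'][2],4),s['ft_force'].round(1))
E
python3 wt.py .08 .125 .21
```

```text
top 215 a [0.064  0.0865] u [-0.0309  0.0306] z [0.1415 0.197  0.2023]
side 489 a [0.0646 0.0908] u [-0.029   0.0329] z [0.1413 0.1966 0.2068]
[0.6055 0.28   0.1441] a,u 0.0812 0.0013 yaw 0.0966 [-0.2 -0.5 -0.6]
```

Emit:
{"fn": "apply_moves", "kwargs": {
  "increments": "0 -0.1 -1 -0.002 0;0 0 -1.5 0 0;0 0 -1.5 0 0;0 0 -1.5 0 0;0 0 -1 0 0;0 0 -0.5 0 0;0 0 0 0 0"
}}

```text
time_s: 34.85
eef_pos: [0.6048, 0.2796, 0.0731]
tcp_rot: [3.141, 0.001, 0.095]
ft_force: [1.3, -0.2, -0.3]
gripper_width: 0.428
```

Emit:
{"fn": "apply_moves", "kwargs": {
  "increments": "0 0 -0.2 0 0;0 0 -0.2 0 0;0 0 -0.1 0 0;0 0 0 0 0"
}}

```text
time_s: 35.25
eef_pos: [0.6054, 0.2798, 0.0692]
tcp_rot: [-3.142, -0.0, 0.095]
ft_force: [-2.1, -0.3, -1.2]
gripper_width: 0.435
```

Emit:
{"fn": "apply_moves", "kwargs": {
  "increments": "0 0 -0.1 0 0;0 0 -0.1 0 0;0 0 0 0 0"
}}

```text
time_s: 35.55
eef_pos: [0.6052, 0.2797, 0.0669]
tcp_rot: [3.141, 0.0, 0.095]
ft_force: [0.2, 0.5, -1.1]
gripper_width: 0.421
```

Emit:
{"fn": "apply_moves", "kwargs": {
  "increments": "0 0 -0.1 0 0;0 0 0 0 0"
}}

```text
time_s: 35.75
eef_pos: [0.6052, 0.2797, 0.066]
tcp_rot: [3.141, 0.0, 0.095]
ft_force: [-0.4, 0.6, -1.1]
gripper_width: 0.422
```

Emit:
{"fn": "apply_moves", "kwargs": {
  "increments": "0 0 -0.05 0 0;0 0 0 0 0"
}}

```text
time_s: 35.95
eef_pos: [0.6053, 0.2798, 0.0658]
tcp_rot: [3.142, 0.0, 0.095]
ft_force: [-0.6, 0.3, 0.5]
gripper_width: 0.425
```

Emit:
{"fn": "apply_moves", "kwargs": {
  "increments": "0 0 -0.04 0 0;0 0 0 0 0.4;0 0 0 0 0.48;0 0 0 0 0.55;0 0 0 0 0.6;0 0 0 0 0.65;0 0 1 0 0.65;0 0 2 0 0.65"
}}

```text
time_s: 36.75
eef_pos: [0.6042, 0.2791, 0.0945]
tcp_rot: [3.14, 0.003, 0.095]
ft_force: [0.7, -0.0, 0.3]
gripper_width: 0.652
```

Emit:
{"fn": "apply_moves", "kwargs": {
  "increments": "0 0 4 0 0.8;0 0 4 0 0.8;0 -4 0 0 0.8;-0.5 -5 0 0 0.8;-0.5 -5 0 0 0.8;-0.5 -5 0 0 0.8;-0.5 -5 0 0 0.8;-0.5 -5 0 0 0.8"
}}

```text
time_s: 37.55
eef_pos: [0.5803, -0.0109, 0.1762]
tcp_rot: [3.141, -0.001, 0.095]
ft_force: [1.2, -0.5, 0.3]
gripper_width: 0.799
```

```bash
python3 wt.py .08 .108 .14; python3 wt.py .08 .045 .09;python3 red.py .1061
```

```text
top 249 a [0.0631 0.0971] u [-0.0157  0.0189] z [0.1087 0.1207 0.1248]
side 330 a [0.0638 0.0975] u [-0.0152  0.0198] z [0.109  0.1209 0.1236]
[ 0.5798 -0.0193  0.176 ] a,u 0.0273 -0.2942 yaw 0.0832 [-0.1 -0.1 -0.7]
top 38 a [0.0708 0.087 ] u [-0.0305  0.0334] z [0.0606 0.0753 0.0898]
side 70 a [0.0721 0.0901] u [-0.0297  0.0345] z [0.062  0.0743 0.0891]
[ 0.5806 -0.0106  0.176 ] a,u 0.029 -0.2856 yaw 0.092 [0.7 0.9 0.3]
top 460 mid [0.5243 0.2715] yaw 0.0943 len 0.299 w [-0.0044  0.0046] depth z 0.107
side 625 mid [0.5253 0.2705] yaw 0.0945 len 0.3001 w [-0.0045  0.0045] depth z 0.1069
[ 0.5808 -0.0073  0.1757] 0.0971
```

Emit:
{"fn": "apply_moves", "kwargs": {
  "increments": "-1.5 -2.8 0 -0.073 0.8;-1.5 -2.8 0 -0.073 0.8;-1.5 -2.8 0 -0.073 0.8;-1.5 -2.8 0 -0.073 0.8;-1.5 -2.8 0 -0.073 0.8;-1.5 -2.8 0 -0.073 0.8;-1.5 -2.8 0 -0.073 0.8;-1.35 -2.9 0 -0.072 0.8"
}}

```text
time_s: 38.65
eef_pos: [0.4624, -0.233, 0.1755]
tcp_rot: [-3.141, -0.0, -0.487]
ft_force: [-0.0, -1.0, 0.0]
gripper_width: 0.803
```

Emit:
{"fn": "apply_moves", "kwargs": {
  "increments": "0 0 0 0 0.8;0 0 0 0 0.8;0 0 0 0 0.8;0 0 0 0 0.8;0 0 0 0 0.8"
}}

```text
time_s: 39.15
eef_pos: [0.4625, -0.2328, 0.1752]
tcp_rot: [-3.141, 0.0, -0.485]
ft_force: [-0.5, 0.1, -0.4]
gripper_width: 0.797
```

Emit:
{"fn": "apply_moves", "kwargs": {
  "increments": "-0.1 -0.35 -2.5 -0.003 0.8;0 0 -3 0 0.8;0 0 -3 0 0.8;0 0 -2.5 0 0.8;0 0 -2 0 0.8;0 0 -1.2 0 0.8;0 0 0 0 0.8;0 0 0 0 0.8"
}}

```text
time_s: 39.95
eef_pos: [0.4615, -0.2376, 0.0337]
tcp_rot: [-3.141, -0.001, -0.49]
ft_force: [-0.4, -0.3, -0.0]
gripper_width: 0.801
```

Emit:
{"fn": "apply_moves", "kwargs": {
  "increments": "0 0 -1 0 0.8;0 0 -0.8 0 0.7;0 0 -0.5 0 0.6;0 0 0 0 0.55;0 0 0 0 0.5;0 0 0 0 0.5;0 0 0 0 0.5"
}}

```text
time_s: 40.65
eef_pos: [0.4611, -0.2376, 0.0104]
tcp_rot: [-3.142, -0.0, -0.491]
ft_force: [0.1, -0.3, 0.3]
gripper_width: 0.497
```

Emit:
{"fn": "apply_moves", "kwargs": {
  "increments": "0 0.1 -0.05 0 0.45;0 0 0 0 0.4;0 0 0 0 0.3;0 0 0 0 0.2;0 0 0 0 0;0 0 0 0 0;0 0 0 0 0"
}}

```text
time_s: 41.35
eef_pos: [0.4611, -0.2369, 0.0102]
tcp_rot: [3.141, -0.001, -0.491]
ft_force: [-1.5, -0.3, 5.4]
gripper_width: 0.43
```

Emit:
{"fn": "apply_moves", "kwargs": {
  "increments": "0 0 0.5 0 0;0 0 1 0 0;0 0 2.5 0 0;0 0 3 0 0;0 0 3 0 0;0 0 3 0 0;0 0 0 0 0;0 0 0 0 0"
}}

```text
time_s: 42.15
eef_pos: [0.4611, -0.2364, 0.1403]
tcp_rot: [-3.141, -0.001, -0.49]
ft_force: [0.2, 0.1, -0.8]
gripper_width: 0.426
```

Emit:
{"fn": "apply_moves", "kwargs": {
  "increments": "0.4 3.15 0 0.037 0;0.4 3.15 0 0.037 0;0.4 3.15 0 0.037 0;0.4 3.15 0 0.037 0;0.4 3.15 0 0.037 0;0.4 3.15 0 0.037 0;0.4 3.15 0 0.037 0;0.4 3.15 0 0.037 0"
}}

```text
time_s: 42.95
eef_pos: [0.4916, 0.0167, 0.1383]
tcp_rot: [3.141, 0.003, -0.193]
ft_force: [1.0, 0.6, -0.2]
gripper_width: 0.423
```

Emit:
{"fn": "apply_moves", "kwargs": {
  "increments": "0.4 3.15 0 0.037 0;0.4 3.15 0 0.037 0;0.4 3.15 0 0.037 0;0.4 3.15 0 0.037 0;0.4 3.15 0 0.037 0;0.4 3.15 0 0.037 0;0.4 3.15 0 0.037 0;0.4 3.15 0 0.03 0"
}}

```text
time_s: 43.75
eef_pos: [0.5237, 0.2682, 0.1379]
tcp_rot: [3.141, 0.003, 0.096]
ft_force: [0.9, -0.4, -1.1]
gripper_width: 0.423
```

Emit:
{"fn": "apply_moves", "kwargs": {
  "increments": "0 0 0 0 0;0 0 0 0 0;0 0 0 0 0;0 0 0 0 0"
}}

```text
time_s: 44.15
eef_pos: [0.5248, 0.2658, 0.1392]
tcp_rot: [3.14, 0.001, 0.092]
ft_force: [-0.7, -0.3, -0.4]
gripper_width: 0.43
```

```bash
python3 wt.py 0 .125 .21; python3 fz.py | head -1
```

```text
top 107 a [-0.0171  0.0039] u [-0.0373  0.0153] z [0.1359 0.1883 0.1955]
side 393 a [-0.0164  0.0072] u [-0.0335  0.0271] z [0.1354 0.1903 0.2023]
[0.525  0.2663 0.1395] a,u -0.0002 -0.0047 yaw 0.0928 [ 0.3 -0.1 -1.2]
[0.525  0.2663 0.1395] 0.093 [ 0.3 -0.1 -1.2]
```

Emit:
{"fn": "apply_moves", "kwargs": {
  "increments": "0 0.4 0 0.002 0;0 0 -1.5 0 0;0 0 -1.5 0 0;0 0 -1.5 0 0;0 0 -1.5 0 0;0 0 -1 0 0;0 0 0 0 0;0 0 0 0 0"
}}

```text
time_s: 45.15
eef_pos: [0.5249, 0.2715, 0.0694]
tcp_rot: [3.142, 0.0, 0.096]
ft_force: [0.4, 0.4, -1.6]
gripper_width: 0.429
```

Emit:
{"fn": "apply_moves", "kwargs": {
  "increments": "0 0 -0.1 0 0;0 0 -0.1 0 0;0 0 0 0 0"
}}

```text
time_s: 45.45
eef_pos: [0.525, 0.2715, 0.0678]
tcp_rot: [-3.142, -0.0, 0.096]
ft_force: [0.3, 0.7, -1.3]
gripper_width: 0.422
```

Emit:
{"fn": "apply_moves", "kwargs": {
  "increments": "0 0 -0.1 0 0;0 0 -0.05 0 0;0 0 0 0 0"
}}

```text
time_s: 45.75
eef_pos: [0.5251, 0.2717, 0.0668]
tcp_rot: [-3.141, -0.0, 0.096]
ft_force: [-1.2, -1.1, 4.7]
gripper_width: 0.423
```

Emit:
{"fn": "apply_moves", "kwargs": {
  "increments": "0 0 -0.05 0 0;0 0 0 0 0;0 0 0 0 0"
}}

```text
time_s: 46.05
eef_pos: [0.5252, 0.2716, 0.0667]
tcp_rot: [-3.142, -0.001, 0.096]
ft_force: [-1.7, -1.9, 9.2]
gripper_width: 0.425
```

Contact; release and retreat, then toward the blue watch.

Emit:
{"fn": "apply_moves", "kwargs": {
  "increments": "0 0 0.05 0 0.4;0 0 0 0 0.44;0 0 0 0 0.5;0 0 0 0 0.55;0 0 0 0 0.6;0 0 0 0 0.65;0 0 1 0 0.65;0 0 2 0 0.65"
}}

```text
time_s: 46.85
eef_pos: [0.5238, 0.2709, 0.0957]
tcp_rot: [3.14, 0.003, 0.097]
ft_force: [-0.0, -0.3, -0.1]
gripper_width: 0.651
```

Emit:
{"fn": "apply_moves", "kwargs": {
  "increments": "0 0 4 0 0.8;0 0 4 0 0.8;0 -3 0 0 0.8;-0.5 -4.5 0 0.015 0.8;-0.5 -4.5 0 0.015 0.8;-0.5 -4.5 0 0.015 0.8;-0.5 -4.5 0 0.015 0.8;-0.5 -4.5 0 0.015 0.8"
}}

```text
time_s: 47.65
eef_pos: [0.4997, 0.0148, 0.1771]
tcp_rot: [3.141, -0.001, 0.172]
ft_force: [0.7, -0.2, 0.3]
gripper_width: 0.802
```

Emit:
{"fn": "apply_moves", "kwargs": {
  "increments": "-0.5 -4.5 0 0.025 0.8;-0.5 -4.5 0 0.025 0.8;-0.5 -4.5 0 0.025 0.8;-0.5 -4.5 0 0.025 0.8;-0.5 -4.5 0 0.025 0.8;-0.5 -4.5 0 0.025 0.8;-0.5 -4 0 0.02 0.8;-0.5 -4 0 0.02 0.8"
}}

```text
time_s: 48.45
eef_pos: [0.4597, -0.3353, 0.1771]
tcp_rot: [3.141, -0.001, 0.362]
ft_force: [0.8, 0.6, -1.2]
gripper_width: 0.798
```

Emit:
{"fn": "apply_moves", "kwargs": {
  "increments": "0 0 0 0 0.8;0 0 0 0 0.8;0 0 0 0 0.8;0 0 0 0 0.8"
}}

```text
time_s: 48.85
eef_pos: [0.4606, -0.3319, 0.1765]
tcp_rot: [-3.141, -0.001, 0.364]
ft_force: [0.4, -0.5, 0.2]
gripper_width: 0.8
```

```bash
python3 wt.py 0 .108 .14; python3 wt.py 0 .045 .09; python3 wt.py .08 .108 .14;python3 red.py .1061
```

```text
top 168 a [-0.0234  0.0265] u [-0.017   0.0178] z [0.1083 0.1206 0.1256]
side 337 a [-0.0167  0.0194] u [-0.0155  0.0195] z [0.1089 0.1209 0.1238]
[ 0.4604 -0.3323  0.1764] a,u -0.121 -0.5946 yaw 0.3632 [-0.1 -0.6 -0.7]
top 26 a [-0.0083  0.0087] u [-0.032   0.0087] z [0.0639 0.0824 0.0896]
side 52 a [-0.0081  0.0078] u [-0.0298  0.034 ] z [0.0629 0.0811 0.0898]
[ 0.4602 -0.3328  0.1763] a,u -0.1213 -0.595 yaw 0.3625 [ 0.3  0.  -0.1]
top 255 a [0.0594 0.1017] u [-0.016   0.0185] z [0.1087 0.1206 0.1244]
side 332 a [0.0611 0.0976] u [-0.0151  0.02  ] z [0.1086 0.1209 0.124 ]
[ 0.4601 -0.3331  0.1763] a,u -0.1214 -0.5953 yaw 0.362 [-0.2  0.3  0. ]
top 385 mid [0.5243 0.2714] yaw 0.0946 len 0.2988 w [-0.0043  0.0044] depth z 0.1072
side 528 mid [0.5253 0.2705] yaw 0.0938 len 0.3001 w [-0.0046  0.0045] depth z 0.1068
[ 0.46   -0.3334  0.1762] 0.3616
```

Emit:
{"fn": "apply_moves", "kwargs": {
  "increments": "-0.85 -1.15 -2.6 0 0.8;0 0 -3 0 0.8;0 0 -3 0 0.8;0 0 -2.5 0 0.8;0 0 -2 0 0.8;0 0 -1.2 0 0.8;0 0 0 0 0.8;0 0 0 0 0.8"
}}

```text
time_s: 50.05
eef_pos: [0.4519, -0.3453, 0.0338]
tcp_rot: [3.141, -0.0, 0.361]
ft_force: [-0.7, -0.7, -0.3]
gripper_width: 0.799
```

Emit:
{"fn": "apply_moves", "kwargs": {
  "increments": "0 0 -1 0 0.8;0 0 -0.8 0 0.7;0 0 -0.5 0 0.6;0 0 0 0 0.55;0 0 0 0 0.5;0 0 0 0 0.5;0 0 0 0 0.5"
}}

```text
time_s: 50.75
eef_pos: [0.4517, -0.3452, 0.0105]
tcp_rot: [3.141, -0.0, 0.361]
ft_force: [0.1, -0.1, -1.0]
gripper_width: 0.5
```

Emit:
{"fn": "apply_moves", "kwargs": {
  "increments": "0 0.05 -0.05 0 0.45;0 0 0 0 0.4;0 0 0 0 0.3;0 0 0 0 0.2;0 0 0 0 0;0 0 0 0 0;0 0 0 0 0"
}}

```text
time_s: 51.45
eef_pos: [0.4519, -0.345, 0.0103]
tcp_rot: [3.14, -0.001, 0.361]
ft_force: [-1.3, -1.4, 4.5]
gripper_width: 0.426
```

Emit:
{"fn": "apply_moves", "kwargs": {
  "increments": "0 0 0.5 0 0;0 0 1 0 0;0 0 2.5 0 0;0 0 3 0 0;0 0 3 0 0;0 0 3 0 0;0 0 0 0 0;0 0 0 0 0"
}}

```text
time_s: 52.25
eef_pos: [0.4515, -0.3445, 0.1404]
tcp_rot: [3.141, -0.001, 0.361]
ft_force: [0.2, -0.4, -2.2]
gripper_width: 0.429
```

Emit:
{"fn": "apply_moves", "kwargs": {
  "increments": "0.4 3.2 0 -0.014 0;0.4 3.2 0 -0.014 0;0.4 3.2 0 -0.014 0;0.4 3.2 0 -0.014 0;0.4 3.2 0 -0.014 0;0.4 3.2 0 -0.014 0;0.4 3.2 0 -0.014 0;0.4 3.2 0 -0.014 0"
}}

```text
time_s: 53.05
eef_pos: [0.4821, -0.087, 0.1384]
tcp_rot: [-3.14, 0.003, 0.249]
ft_force: [1.3, -0.4, -0.6]
gripper_width: 0.429
```

Emit:
{"fn": "apply_moves", "kwargs": {
  "increments": "0 3.2 0 -0.014 0;0 3.2 0 -0.014 0;-0.4 3.2 0 -0.014 0;-0.4 3.2 0 -0.014 0;-0.4 3.2 0 -0.014 0;-0.5 3.2 0 -0.014 0;-0.5 3.2 0 -0.014 0;-0.5 3.2 0 -0.014 0"
}}

```text
time_s: 53.85
eef_pos: [0.4548, 0.1683, 0.1385]
tcp_rot: [3.141, 0.003, 0.137]
ft_force: [1.0, 0.7, -0.5]
gripper_width: 0.429
```

Emit:
{"fn": "apply_moves", "kwargs": {
  "increments": "-0.5 3.2 0 -0.014 0;-0.5 3.2 0 -0.014 0;-0.15 3 0 -0.0145 0;0 0 0 0 0;0 0 0 0 0;0 0 0 0 0;0 0 0 0 0"
}}

```text
time_s: 54.55
eef_pos: [0.4449, 0.2599, 0.1393]
tcp_rot: [3.141, 0.001, 0.093]
ft_force: [0.9, -0.4, -0.9]
gripper_width: 0.426
```

```bash
python3 wt.py -.08 .125 .21
```

```text
top 61 a [-0.0989 -0.0853] u [-0.0358  0.0113] z [0.1474 0.192  0.1975]
side 290 a [-0.0965 -0.0728] u [-0.0293  0.0284] z [0.1366 0.1914 0.2011]
[0.4451 0.2604 0.1395] a,u -0.0803 -0.003 yaw 0.0933 [-0.4  0.4 -0.9]
```

Emit:
{"fn": "apply_moves", "kwargs": {
  "increments": "0 0.3 0 0.001 0;0 0 -1.5 0 0;0 0 -1.5 0 0;0 0 -1.5 0 0;0 0 -1.5 0 0;0 0 -1 0 0;0 0 0 0 0;0 0 0 0 0"
}}

```text
time_s: 55.45
eef_pos: [0.4451, 0.2647, 0.07]
tcp_rot: [-3.141, -0.0, 0.096]
ft_force: [-0.6, 1.0, -0.9]
gripper_width: 0.425
```

Emit:
{"fn": "apply_moves", "kwargs": {
  "increments": "0 0 -0.1 0 0;0 0 -0.1 0 0;0 0 0 0 0"
}}

```text
time_s: 55.75
eef_pos: [0.4451, 0.2646, 0.068]
tcp_rot: [-3.141, -0.0, 0.096]
ft_force: [-0.9, 0.3, -1.1]
gripper_width: 0.427
```

Emit:
{"fn": "apply_moves", "kwargs": {
  "increments": "0 0 -0.1 0 0;0 0 0 0 0"
}}

```text
time_s: 55.95
eef_pos: [0.4449, 0.2645, 0.0667]
tcp_rot: [3.142, 0.0, 0.096]
ft_force: [-0.5, 0.7, -1.8]
gripper_width: 0.423
```

Emit:
{"fn": "apply_moves", "kwargs": {
  "increments": "0 0 -0.05 0 0;0 0 0 0 0"
}}

```text
time_s: 56.15
eef_pos: [0.4449, 0.2645, 0.0664]
tcp_rot: [3.142, -0.0, 0.096]
ft_force: [-0.3, -0.9, 2.6]
gripper_width: 0.426
```

Emit:
{"fn": "apply_moves", "kwargs": {
  "increments": "0 0 -0.05 0 0;0 0 0 0 0"
}}

```text
time_s: 56.35
eef_pos: [0.445, 0.2646, 0.0663]
tcp_rot: [3.142, -0.0, 0.096]
ft_force: [-3.1, -2.2, 7.8]
gripper_width: 0.425
```

Emit:
{"fn": "apply_moves", "kwargs": {
  "increments": "0 0 0.04 0 0.4;0 0 0 0 0.44;0 0 0 0 0.5;0 0 0 0 0.55;0 0 0 0 0.6;0 0 0 0 0.65;0 0 1 0 0.65;0 0 2 0 0.65"
}}

```text
time_s: 57.15
eef_pos: [0.4439, 0.2639, 0.0958]
tcp_rot: [3.14, 0.003, 0.096]
ft_force: [-0.8, -0.1, 0.2]
gripper_width: 0.646
```

Emit:
{"fn": "apply_moves", "kwargs": {
  "increments": "0 0 4 0 0.8;0 0 4 0 0.8;0.5 -3 0 0 0.8;0.5 -4.5 0 0 0.8;0.5 -4.5 0 0 0.8;0.5 -4.5 0 0 0.8;0.5 -4.5 0 0 0.8;0.5 -4.5 0 0 0.8"
}}

```text
time_s: 57.95
eef_pos: [0.475, 0.0078, 0.177]
tcp_rot: [-3.142, -0.001, 0.096]
ft_force: [1.7, 0.5, -0.2]
gripper_width: 0.803
```

Emit:
{"fn": "apply_moves", "kwargs": {
  "increments": "0.5 -4.5 0 0 0.8;0.5 -4.5 0 0 0.8;0.5 -4.5 0 0 0.8;0 -2 0 0 0.8;0 0 0 0 0.8;0 0 0 0 0.8;0 0 0 0 0.8;0 0 0 0 0.8"
}}

```text
time_s: 58.75
eef_pos: [0.4901, -0.1439, 0.1763]
tcp_rot: [-3.141, -0.0, 0.098]
ft_force: [0.0, 0.1, -0.6]
gripper_width: 0.798
```

```bash
for a in -.08 0 .08; do python3 wt.py $a .108 .14|head -2; python3 wt.py $a .045 .09|head -2; done;python3 red.py .1061; python3 - <<'E'
from h import *
t=cap('top'); s=cap('side')
a=t['frame']; b=s['frame']
a=cv2.resize(a[100:300,90:300],None,fx=1.9,fy=1.9); b=cv2.resize(b[190:380,80:300],None,fx=1.8,fy=1.8)
h=max(a.shape[0],b.shape[0]); p=lambda i:cv2.copyMakeBorder(i,0,h-i.shape[0],0,0,0)
cv2.imwrite('pics/fin.png',np.hstack([p(a),p(b)])[...,::-1]); save(t,'fintop',s=1.5)
E
```

```text
top 270 a [-0.0985 -0.0584] u [-0.0161  0.02  ] z [0.1084 0.121  0.125 ]
side 384 a [-0.0959 -0.0623] u [-0.0162  0.0204] z [0.1115 0.121  0.1237]
top 25 a [-0.0908 -0.0728] u [-0.0313  0.0317] z [0.064  0.0858 0.0897]
side 35 a [-0.0883 -0.0732] u [0.0051 0.0345] z [0.0628 0.081  0.0895]
top 203 a [-0.0219  0.0238] u [-0.0169  0.0179] z [0.1089 0.1208 0.1248]
side 335 a [-0.0163  0.0177] u [-0.0158  0.0192] z [0.1096 0.121  0.1241]
top 21 a [-0.0086  0.0088] u [-0.0321  0.0133] z [0.0655 0.0824 0.0894]
side 50 a [-0.0083  0.0089] u [-0.0306  0.0337] z [0.0618 0.0786 0.0898]
top 253 a [0.06   0.1022] u [-0.016   0.0188] z [0.1085 0.1205 0.1247]
side 337 a [0.06   0.0983] u [-0.0154  0.0198] z [0.1084 0.1208 0.1244]
top 39 a [0.0706 0.0865] u [-0.0312  0.0329] z [0.062  0.0746 0.0894]
side 71 a [0.0725 0.0894] u [-0.0297  0.0346] z [0.0617 0.0752 0.0896]
top 331 mid [0.5244 0.2714] yaw 0.0943 len 0.299 w [-0.0045  0.0046] depth z 0.1071
side 431 mid [0.5253 0.2705] yaw 0.094 len 0.3001 w [-0.0046  0.0046] depth z 0.1068
[ 0.4899 -0.1455  0.1761] 0.0958
```

View pics/fin.png

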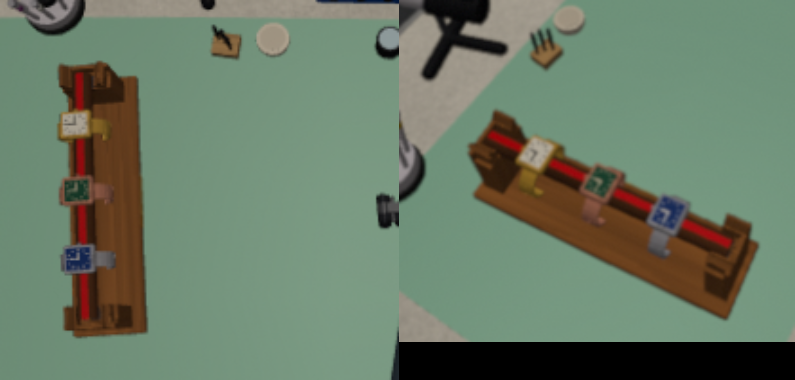

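View pics/fintop.png

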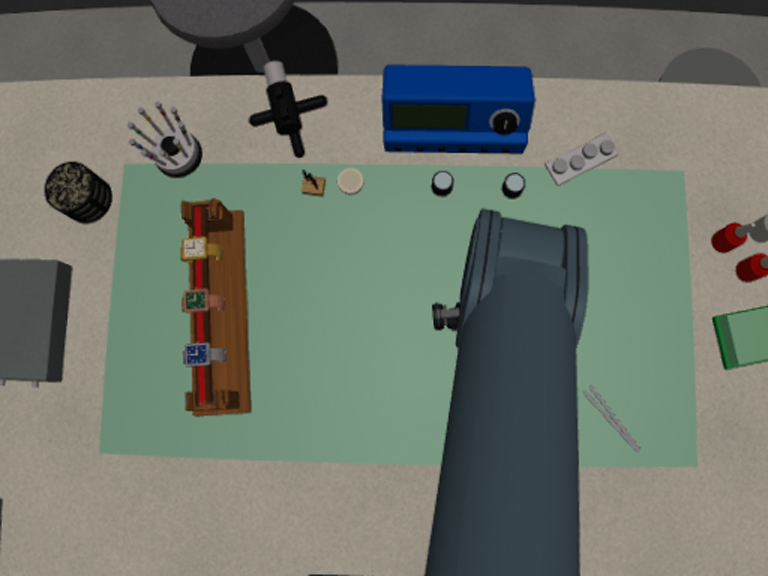

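The bar sits felt up in both cradles. The three watches hang dial up between the uprights, well apart, and the other bench items I can see are where they started. Handing in.

```bash
python3 -c "
from station import bot
print(bot.job_done())"
```

```text
the job is handed in; nothing more can be done
None
```

The job is done and handed in at about 59 s of the 210 s allowed. The walnut bar is in both cradles with its felt up. The three watches that were out (white, green and blue) hang over it dial up.

**Last checks**
- **Bar:** its middle is within about 1–2 mm of the seat point in both views. Its yaw is 0.094 against 0.096 for the stand. The felt reads 107 mm high, where 106 was expected.
- **Watches:** they hang about 80 mm apart along the bar, at −80, 0 and +80 mm from its middle. The case tops read level at 121 mm, where 120 was expected, and each is centred across the bar to about 2 mm.
- **Other things:** those visible in the last top view are where they were. The round pad by the green watch's old spot was hidden behind the arm and I did not check it.

**What disagreed or is uncertain**
- **Felt up was partly luck:** pushing with the jaws slid the bar without rolling it, so I pressed on its top and dragged. That turned it partway, then slipped off. While I was setting up the next stroke, the bar moved about 40 mm and came to rest felt up. I did not see how: it could have been my finger coming down beside it or the announced knock.
- **Felt angle on the mat:** before lifting, the top view put the felt about 3° off upright and the side view about 8°. I took it as resting on its flat.
- **Fingertip height:** the tips sit about 40 mm above the height the robot reports. I found this by touch and set every grasp height from it.

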